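# Clamp a cracked guitar top through the soundhole

### The arm

A 7-joint arm with a two-finger parallel gripper is mounted at the origin on the work surface. World frame = base frame: x ahead of the robot, y to its left, z up, the work surface at z = 0. Lengths are in m, angles in rad, forces in N, time in s.
With the tool pointing down it reaches from about 0.35 to 0.9 m from the base axis. Payload 7.2 kg.
Tool frame: the origin (TCP) lies at the very end of the fingers, on their centre line; the grasp point (between the pads) lies 19 mm behind it; z points along the fingers, y is the direction in which the jaws open and shut (so a half turn about z gives the same grasp; the last joint's range is limited). The gripper opens to 85 mm and grips with 20 to 120 N. Pads are 22 mm wide; open, the fingers measure 114 mm over their backs; the gripper's body (76 mm by 85 mm) begins 54 mm behind the grasp point. The pads swing forward as they close: fully open they stand 13 mm farther back than shut.
Start: joints at [1.061, 0.411, -0.013, 1.596, 0.006, 1.134, -0.082], TCP at [0.267, -0.565, 0.231] pointing down, gripper open.
Joint ranges: [-2.95, 2.95], [-0.29, 1.99], [-1.47, 1.44], [0.14, 2.54], [-1.03, 4.17], [0.13, 1.85], [-2.86, 2.86]. Speed limits (rad/s): [2.39, 2.39, 3.01, 3.01, 3.14, 3.14, 3.14].

### API

Orientations are given as a unit quaternion [w, x, y, z].
In Python, from cell import r, optics gives the robot as it stands.
- The arm moves only by the tool play_rows, never from a script. Its argument "moves" is a list of rows, each an object with "fingers": the opening, from -1 (shut) to 1 (fully open); "slide": the shift along the tool's x, y, z in mm, a list of three; "delta_rot": the turn, a rotation vector about the tool's x, y, z in rad, a list of three. In form: [{"fingers": fingers, "slide": [tx, ty, tz], "delta_rot": [wx, wy, wz]}, ...]. A call has exactly 8 rows; each row shifts and turns the pose as measured when the row begins, along the tool's axes as they then stand; what a row does not reach is not made up. A row lasts 1/8 s, in which the tool goes at most 62.5 mm and 10.7 degrees, less where a joint would pass 70% of its speed; a pose out of reach is approached as far as the arm can. A call with a gripper value outside its range is refused whole. The fingers move at their own pace and stop on an object; "squeeze" is the grip in N (left out, the last holds). Time passes only in rows, so rows that do not move let the fingers close, or fill a call up. It gives the time, the measured TCP pose, the force and the opening at its end, in the units of the state.
- r.state(): the state, without advancing time (a new reading comes with each control period).
- optics.snapshot(name): name is "scene" or "top"; returns (picture, depth): 480x640x3 uint8, red, green, blue; 480x640 float32, m along the optical axis (not along the pixel's ray), 0 where there is no reading.
- optics.calibration(name): a dict with "fovy" (degrees; the focal length in pixels is half the picture's height over the tangent of half this angle, whatever the lens; pixels are square), "cx", "cy" (the principal point, pixels), "D" ([k1, k2, p1, p2, k3] as OpenCV has them; the pictures are not rectified), "rvec" (rotation vector, rad) and "tvec" (3), from world to camera coordinates, as OpenCV has them. Camera axes: x right, y down, z forward; pixel columns grow to the right and rows downward; lengths in m; the calibration is good to about 2 mm. A picture is of the moment at which its call begins. calibration takes no time and is no camera call.
- r.close_job(): hands the job in, once; it reports no verdict.
The state is a dict: "clock": time; "qpos": joint angles; "joint_velocities": joint speeds; "joint_torque": joint torques, N m; "tool_pos": TCP position; "orientation": TCP orientation; "force": force on the tool from outside, world axes, zero at the start; "torque": the same for the moment, N m; "width": finger opening in m.
Only numpy, scipy, OpenCV 4.12 (cv2) and the standard library are available. Lean on these libraries where they do the work, as an engineer would, in place of code of your own. Each camera call takes 0.05 s, during which the arm holds its last target.

### The job

A patch has been put under the crack in this guitar's top and must be clamped. Take the soundhole clamp off its rack, feed its lower jaw through the soundhole and under the top so that its shoe comes below the patch and its pad over the middle of the pale caul block taped on the crack, then press the clamp's red lever right down so that it grips there, level and by itself. The top is thin, so do not push hard on the guitar itself, and leave the other things where they are.

Things in the scene. Friction and masses are not known exactly. Their poses are not given: they have to be found in the camera images.
- guitar: Guitar body without neck, fixed, lying on its back on a dark round pad; 450 x 325 mm, hollow. Origin on the bench under the soundhole's middle; z up; -x runs from the soundhole to the bridge and tail. Top: upper face 125 mm above the bench, 4 mm thick. Hollow down to 24 mm above the bench; only the patch sits under the top. The bridge (9 mm high) stands 153 to 183 mm from the hole's middle.
- soundhole (a point): Middle of the round soundhole (100 mm across), level with the top's upper face.
- caul: Pale wooden block taped on the guitar's top over the crack, fixed, 32 mm (x) by 56 mm (y), 32 mm high; its middle 91 to 98 mm from the hole's middle, on the bridge side. Origin in the middle of its underside, on the top's upper face, z up. The patch is straight below it, under the top.
- caul_top (a point): Middle of the caul's upper face, where the pad has to stand.
- patch (a point): Middle of the lower face of the patch, a wooden plate 40 mm (x) by 50 mm (y) by 4 mm fixed to the underside of the guitar's top below the caul; this face lies 8 mm below the top's upper face and 40 mm below the caul's. The shoe has to press here.
- rail: Wooden clamp rack, fixed: two posts 140 mm high and 214 mm apart, and between them, along its y axis, two round bars 14 mm thick, one straight above the other, their axes 130 mm and 41.8 mm above the bench. Origin on the bench under the bars' middle.
- rail_mid (a point): Middle of the upper bar, on its axis.
- clamp: C-shaped aluminium soundhole clamp, 0.3 to 0.5 kg, loose. Own frame: z up along the bar, jaws to -x, 22 mm wide in y; origin on the bar's axis level with the lower jaw's underside. In mm: bar x -7 to 7, z 14 to 88; lower jaw x -105 to -4, z 0 to 12; upper jaw x -103 to 7, z 72 to 88. It hangs in the rack, jaws 35 degrees downwards: upper bar in the corner of bar and upper jaw, lower bar under the lower jaw.
- grip (a point): Middle of the wooden grip on top of the clamp's bar: 26 mm (clamp x) by 24 mm (clamp y), z 88 to 152 mm; this point at x 0, z 120.
- shoe (a point): Middle of the upper face of the cork shoe on the lower jaw (clamp x -90, z 15 mm); the shoe runs from x -105 to -74.
- pad: Round pad under the upper jaw's end at clamp x -90, 30 mm across; origin in the middle of its lower face, at clamp z 60 mm while the lever is up, so it stands 45 mm above the shoe and the pair passes over caul and patch with 5 mm to spare. Let go on its pad with the lever up, the clamp leans about 10 degrees, bar sinking, until the shoe catches under the patch.
- pad_face (a point): The same point: middle of the pad's lower face.
- lever (a joint): Red cam lever, pivoting about the clamp's y at clamp x -90, z 96 mm; 80 mm long, 11 wide, 8 thick. Near 0: up, its end pointing away from the bar and 50 degrees upwards. 0.82 rad: right down, pointing away from the bar, 3 degrees above level. Going down it drives the pad down 6.7 mm per radian; it takes 5 to 12 N near its end and stays where it is left.
- lever_end (a point): End of the lever, in the middle of its thickness, 80 mm from the pivot.
- plane: Bystander: bench plane, steel sole 200 x 56 mm with dark wooden handles, standing on the bench; origin under its middle.
- glue_bottle: Bystander: cream glue bottle with an orange cap, 60 mm across, 150 mm tall; origin under its middle.
- wax_jar: Bystander: amber glass jar with a steel lid, 68 mm across, 60 mm tall; origin under its middle.
- mallet: Bystander: wooden mallet 240 mm long, lying; origin under its middle.
- file: Bystander: flat file with a wooden handle, 265 mm long, lying on the bench; origin near its middle.
- sanding_block: Bystander: cork sanding block 80 x 50 x 28 mm, lying on the guitar's top to one side of the caul; origin under its middle.
- pin_tin: Bystander: small steel bowl, 64 mm across, 30 mm tall; origin under its middle.
Things that resemble listed ones, but are neither listed nor needed, are in the scene too. Several things have the shape of the clamp; the one meant has the colours described above.

How it is judged:
On the way:
1. the clamp straddles the top with its lever still up: shoe below the patch, pad above the caul (horizontal distance between pad_face and caul_top below 0.02 m and horizontal distance between shoe and caul_top below 0.025 m and z of shoe in the frame of caul below -0.006 m and z of pad_face in the frame of caul above 0.03 m and value of joint lever below 0.25 rad), for 0.2 s.
At the end, for the whole second after the job is handed in: the lever is right down (at least 0.74 rad), the pad presses on the caul with over 8 N within 10 mm of its middle, the shoe is up against the patch (within 4 mm), the clamp is level within 0.1 rad and at rest (value of joint lever above 0.74 rad and horizontal distance between pad_face and caul_top below 0.01 m and z of shoe in the frame of caul between -0.012 and -0.005 m and contact force between pad and caul above 8 N and angle between clamp's own z axis and vertical below 0.1 rad and linear speed of clamp below 0.01 m/s); the robot touches nothing.
It fails at once if the clamp pushes on the guitar body (not the caul or patch) with over 25 N (contact force between clamp and guitar above 25 N).
It fails at once if the fingers push on the guitar body with over 15 N (contact force between the fingers and guitar above 15 N).
It fails at once if another thing on the bench or on the guitar is shifted by over 20 mm (distance of any of plane, glue_bottle, wax_jar, mallet, file, sanding_block, pin_tin from where it was at the start of the episode above 0.02 m).
It also fails if it takes over 48 s, if anything falls off the work surface, if the arm or the gripper's body presses on something with over 40 N, if the wrist force passes 120 N, or if a joint passes its speed limit or range.

## Working session

There is one attempt and no reset: what is moved stays moved. The work goes in short steps, Python scripts to look and compute and a tool call to move; the robot and the scene stay as the last step left them, time stands still between calls to the robot, and variables do not carry over. Pictures are saved under pics/ and viewed, and the job is handed in when it is done.

Besides the shell and the picture viewer there is one more tool, called after "Emit:" by a JSON object that holds its "api" and its "payload". play_rows: Moves the arm, as the interface text tells. Its arguments: {"type":"object","properties":{"moves":{"type":"array"},"squeeze":{"type":"number"}},"required":["moves"]}

```bash
mkdir -p pics; ls; python3 - <<'E'
from cell import r, optics
import cv2,numpy as np
print(r.state())
for n in("scene","top"):
    im,d=optics.snapshot(n); cv2.imwrite(f"pics/{n}0.png",im[:,:,::-1]); np.savez(f"{n}0.npz",im=im,d=d); print(n,optics.calibration(n))
E
```

```text
pics
{'clock': 0.0, 'qpos': array([ 1.06080984,  0.41189582, -0.01271331,  1.59707368,  0.00560935,
        1.13431374, -0.08219735]), 'joint_velocities': array([-0.000118  , -0.00010051, -0.00018799,  0.00084136, -0.00131519,
       -0.00169057,  0.00105886]), 'joint_torque': array([ 5.12553979e-04, -6.00621271e+01,  6.82760999e-01, -2.99411613e+01,
        1.40131233e-02,  1.05744807e-02,  8.05265358e-06]), 'tool_pos': array([ 0.26695999, -0.56454592,  0.23044349]), 'orientation': array([-7.91227047e-04,  9.75698225e-01,  2.19117069e-01, -2.42150722e-04]), 'force': array([-0.89876449,  0.42590704, -0.36005591]), 'torque': array([ 0.04796834, -0.02648583, -0.01898888]), 'width': 0.08517093843598661}
scene {'fovy': 49.238071089488244, 'cx': 322.2915144858737, 'cy': 239.38231012835826, 'D': array([0.01047534, 0.        , 0.        , 0.        , 0.        ]), 'rvec': array([ 1.74425246,  2.05537312, -0.63910999]), 'tvec': array([ 0.09263388, -0.36964285,  1.95223508])}
top {'fovy': 44.96632857380493, 'cx': 319.13149020407735, 'cy': 244.92455852504636, 'D': array([-0.02737389,  0.        ,  0.        ,  0.        ,  0.        ]), 'rvec': array([ 2.10984059, -2.16434824,  0.12940462]), 'tvec': array([0.0198097 , 0.54754411, 1.48530759])}
```

View pics/scene0.png

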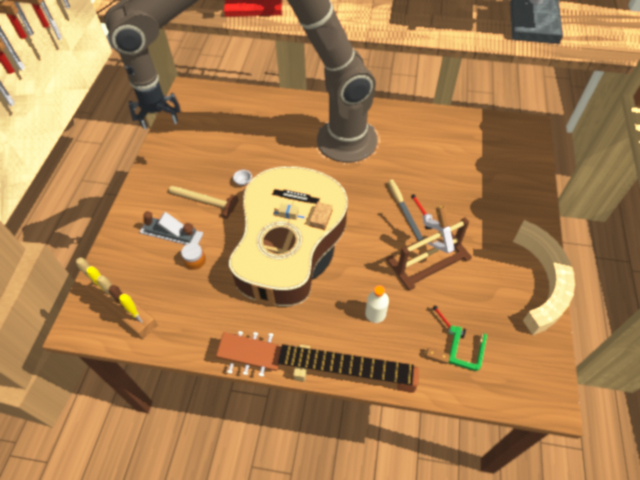

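View pics/top0.png

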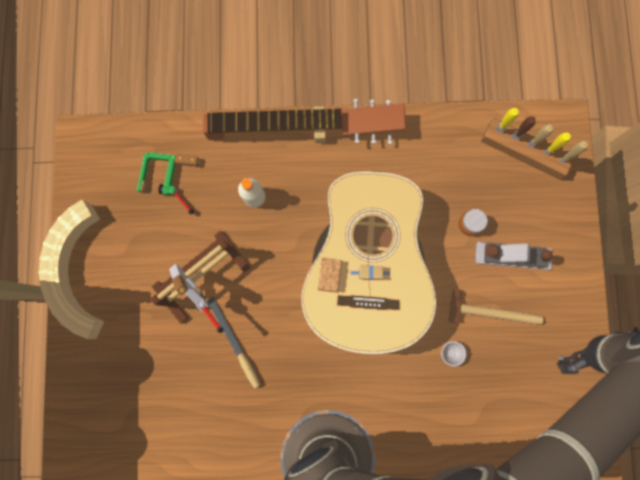

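The scene view shows the guitar (soundhole at about (280,240)) and the rack with an aluminium clamp and red lever near (440,235). In the top view, the soundhole is at (373,235), the caul at (375,272) and the rack clamp at (190,285).
Things that could be taken for the clamp: the rack clamp (top 190,285), and a green C-clamp lying on the bench (top 160,175; scene 468,347). I choose the aluminium one on the rack and check it in a crop.

```bash
cat > h.py <<'E'
import numpy as np,cv2
from scipy.spatial.transform import Rotation as R
from cell import r,optics
def cal(n):
    c=optics.calibration(n); f=240/np.tan(np.radians(c['fovy'])/2)
    K=np.array([[f,0,c['cx']],[0,f,c['cy']],[0,0,1]]); Rm=cv2.Rodrigues(np.array(c['rvec']))[0]
    return K,np.array(c['D']),Rm,np.array(c['tvec'])
def ray(n,px):
    K,D,Rm,t=cal(n); u=cv2.undistortPoints(np.array(px,float).reshape(-1,1,2),K,D).reshape(-1,2)
    return -Rm.T@t,(np.c_[u,np.ones(len(u))])@Rm
def onplane(n,px,z):
    o,d=ray(n,px); return o+d*((z-o[2])/d[:,2])[:,None]
def cloud(n,depth):
    v,u=np.mgrid[0:480,0:640]; o,d=ray(n,np.c_[u.ravel(),v.ravel()])
    P=o+d*depth.reshape(-1,1); P[depth.ravel()==0]=np.nan
    return P.reshape(480,640,3)
def proj(n,X):
    K,D,Rm,t=cal(n); return cv2.projectPoints(np.array(X,float).reshape(-1,1,3),cv2.Rodrigues(Rm)[0],t,K,D)[0].reshape(-1,2)
def snap(n,tag):
    im,d=optics.snapshot(n); cv2.imwrite(f"pics/{n}{tag}.png",im[:,:,::-1]); np.savez(f"{n}{tag}.npz",im=im,d=d); return im,d
def load(n,tag): z=np.load(f"{n}{tag}.npz"); return z['im'],z['d']
def crop(n,tag,x0,y0,x1,y1,out,s=6):
    im,_=load(n,tag); cv2.imwrite(out,cv2.resize(im[y0:y1,x0:x1,::-1],None,fx=s,fy=s,interpolation=cv2.INTER_CUBIC))
E
python3 - <<'E'
from h import *
crop("scene","0",370,170,490,300,"pics/c1.png",4.5)
crop("top","0",140,220,270,320,"pics/c2.png",6)
crop("top","0",290,160,450,360,"pics/c3.png",3)
im,d=load("top","0");P=cloud("top",d)
for p in [(373,235),(340,220),(375,272),(400,330),(165,290),(240,250),(390,330),(190,285),(365,303),(500,450)]: print(p,P[p[1],p[0]].round(4))
E
```

```text
(373, 235) [ 0.5724 -0.1374  0.0266]
(340, 220) [ 0.5983 -0.0495  0.1172]
(375, 272) [ 0.4619 -0.1295  0.1535]
(400, 330) [ 0.322  -0.1866  0.1273]
(165, 290) [0.4325 0.3847 0.1361]
(240, 250) [0.5445 0.2198 0.0071]
(390, 330) [ 0.3226 -0.1624  0.1278]
(190, 285) [0.4432 0.3226 0.1375]
(365, 303) [ 0.3889 -0.1039  0.1343]
(500, 450) [ 0.011  -0.4429  0.0057]
```

View pics/c1.png

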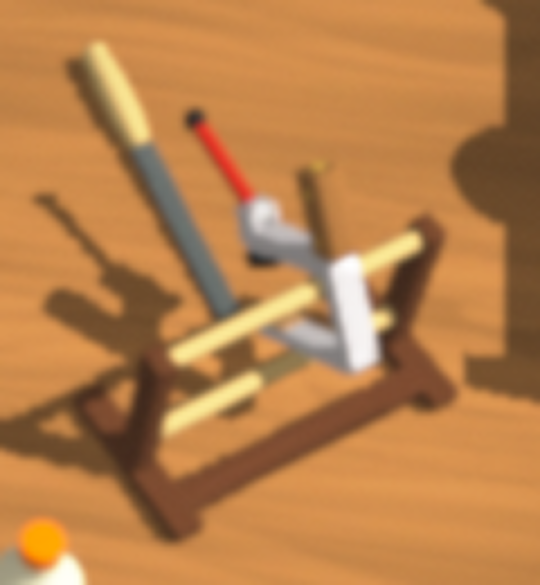

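View pics/c2.png

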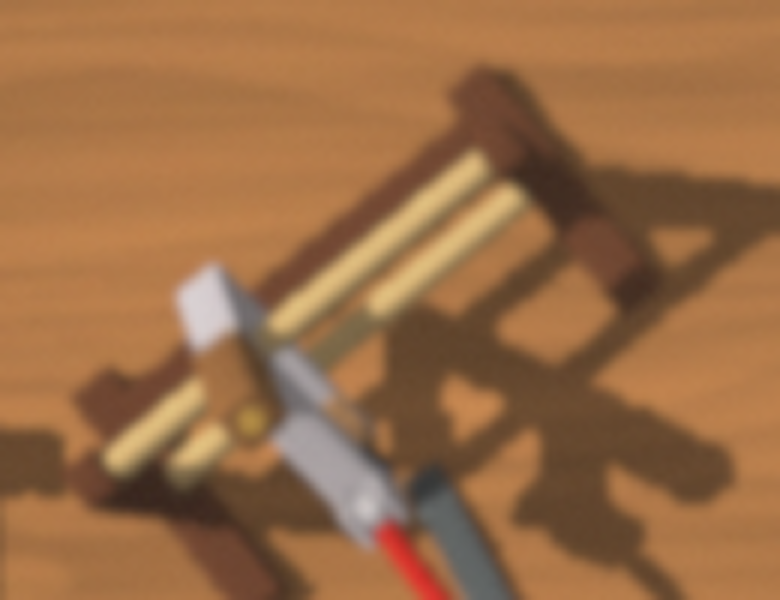

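View pics/c3.png

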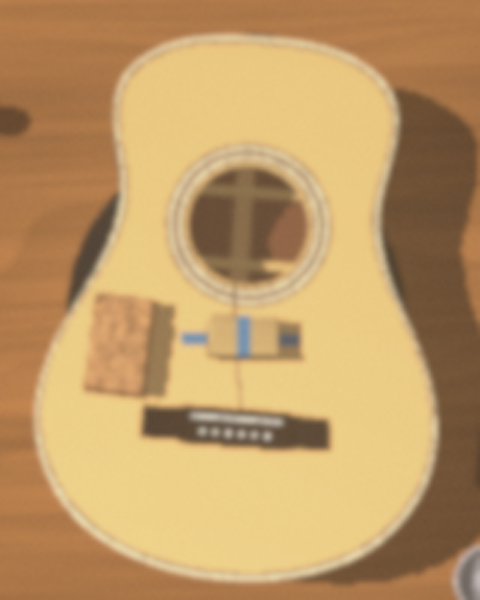

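```bash
python3 - <<'E'
from h import *
im,d=load("top","0"); hsv=cv2.cvtColor(im,cv2.COLOR_RGB2HSV)
def comps(m,box,n=4,minA=30):
    x0,y0,x1,y1=box; mm=np.zeros_like(m); mm[y0:y1,x0:x1]=m[y0:y1,x0:x1]
    cs,_=cv2.findContours(mm,cv2.RETR_EXTERNAL,cv2.CHAIN_APPROX_NONE); return sorted([c for c in cs if cv2.contourArea(c)>minA],key=cv2.contourArea,reverse=True)[:n]
for y in (215,235,250,272,303): print(y,[tuple(hsv[y,x]) for x in range(340,410,6)])
# soundhole
m=(hsv[...,2]<150).astype(np.uint8)
c=comps(m,(345,208,402,264))[0]; e=cv2.fitEllipse(c); print("hole",e, onplane("top",[e[0]],.125))
c=comps(m,(330,290,405,315))[0]; rr=cv2.minAreaRect(c); print("bridge",rr,onplane("top",[rr[0]],.132)); print(onplane("top",cv2.boxPoints(rr),.13))
for n,tag in (("scene","0"),("top","0")):
    print(n,-cal(n)[2].T@cal(n)[3])
crop("top","0",340,255,400,290,"pics/c4.png",12)
crop("scene","0",240,180,350,270,"pics/c5.png",6)
E
```

```text
215 [(np.uint8(20), np.uint8(114), np.uint8(235)), (np.uint8(21), np.uint8(114), np.uint8(235)), (np.uint8(19), np.uint8(110), np.uint8(224)), (np.uint8(18), np.uint8(80), np.uint8(201)), (np.uint8(18), np.uint8(97), np.uint8(213)), (np.uint8(17), np.uint8(115), np.uint8(184)), (np.uint8(17), np.uint8(113), np.uint8(187)), (np.uint8(18), np.uint8(90), np.uint8(207)), (np.uint8(19), np.uint8(78), np.uint8(210)), (np.uint8(20), np.uint8(114), np.uint8(233)), (np.uint8(20), np.uint8(112), np.uint8(234)), (np.uint8(20), np.uint8(113), np.uint8(234))]
235 [(np.uint8(20), np.uint8(113), np.uint8(235)), (np.uint8(19), np.uint8(80), np.uint8(213)), (np.uint8(17), np.uint8(116), np.uint8(187)), (np.uint8(14), np.uint8(123), np.uint8(104)), (np.uint8(14), np.uint8(118), np.uint8(104)), (np.uint8(17), np.uint8(113), np.uint8(136)), (np.uint8(14), np.uint8(121), np.uint8(105)), (np.uint8(12), np.uint8(129), np.uint8(138)), (np.uint8(12), np.uint8(129), np.uint8(146)), (np.uint8(18), np.uint8(93), np.uint8(205)), (np.uint8(19), np.uint8(102), np.uint8(217)), (np.uint8(20), np.uint8(113), np.uint8
[... 1490 characters left out ...]
np.uint8(106), np.uint8(94)), (np.uint8(15), np.uint8(100), np.uint8(94)), (np.uint8(18), np.uint8(118), np.uint8(205)), (np.uint8(21), np.uint8(109), np.uint8(236))]
hole ((371.4191589355469, 234.12496948242188), (35.37617874145508, 36.86504364013672), 47.82106018066406) [[ 0.55906947 -0.12627549  0.125     ]]
bridge ((367.97955322265625, 302.2762756347656), (60.72252655029297, 11.33930492401123), 4.236394882202148) [[ 0.39058505 -0.11132993  0.132     ]]
[[ 0.38427813 -0.03659156  0.13      ]
 [ 0.41169156 -0.03940588  0.13      ]
 [ 0.39703651 -0.18630138  0.13      ]
 [ 0.36974394 -0.18311154  0.13      ]]
scene [1.39106911 0.15695133 1.41305757]
top [ 0.33068898 -0.02451205  1.5480244 ]
```

View pics/c4.png

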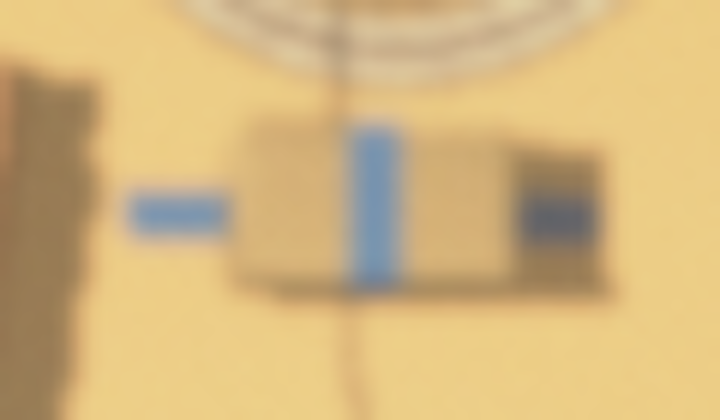

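View pics/c5.png

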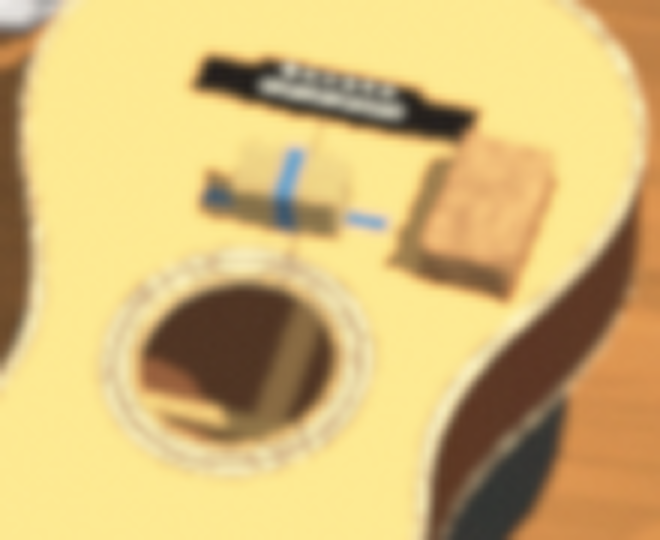

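```bash
python3 - <<'E'
from h import *
for n,box in (("top",(345,208,402,264)),("scene",(250,215,310,265))):
    im,d=load(n,"0"); hsv=cv2.cvtColor(im,cv2.COLOR_RGB2HSV)
    for th in (170,185,195):
        m=(hsv[...,2]<th).astype(np.uint8); x0,y0,x1,y1=box; mm=np.zeros_like(m); mm[y0:y1,x0:x1]=m[y0:y1,x0:x1]
        c=max(cv2.findContours(mm,cv2.RETR_EXTERNAL,cv2.CHAIN_APPROX_NONE)[0],key=cv2.contourArea); c=cv2.convexHull(c)
        W=onplane(n,c.reshape(-1,2),.125); 
        (cx,cy),rad=cv2.minEnclosingCircle((W[:,:2]*1000).astype(np.float32)); 
        A=np.c_[2*W[:,:2],np.ones(len(W))]; s=np.linalg.lstsq(A,(W[:,:2]**2).sum(1),rcond=None)[0]
        print(n,th,"enc",cx,cy,rad,"fit",s[:2],np.sqrt(s[2]+s[0]**2+s[1]**2))
def cr(pts,s,x0,y0): return (np.array(pts)+.5)/s-.5+[x0,y0]
a=onplane("top",cr([(243,125),(512,140),(512,290),(236,280)],12,340,255),.157); print(a.round(4),a.mean(0))
b=onplane("scene",cr([(245,143),(352,165),(340,210),(232,192)],6,240,180),.157); print(b.round(4),b.mean(0))
im,d=load("scene","0"); hsv=cv2.cvtColor(im,cv2.COLOR_RGB2HSV)
m=(hsv[...,2]<120).astype(np.uint8); mm=np.zeros_like(m); mm[185:206,268:322]=m[185:206,268:322]
c=max(cv2.findContours(mm,cv2.RETR_EXTERNAL,cv2.CHAIN_APPROX_NONE)[0],key=cv2.contourArea); rr=cv2.minAreaRect(c); print(rr,onplane("scene",cv2.boxPoints(rr),.13))
E
```

```text
top 170 enc 557.993408203125 -128.08364868164062 49.12113571166992 fit [ 0.55811581 -0.12765448] 0.0484761832226828
top 185 enc 557.7225952148438 -128.07522583007812 50.18846130371094 fit [ 0.55802612 -0.1278004 ] 0.04945808719173858
top 195 enc 552.3226928710938 -126.69941711425781 56.71849822998047 fit [ 0.55468724 -0.12724916] 0.0519125657488562
scene 170 enc 558.166015625 -127.64139556884766 47.305809020996094 fit [ 0.55774004 -0.12746743] 0.04657016469807499
scene 185 enc 557.8442993164062 -128.60635375976562 48.48325729370117 fit [ 0.55799831 -0.12795612] 0.04754360297405451
scene 195 enc 557.6050415039062 -128.37051391601562 48.731117248535156 fit [ 0.55761854 -0.12819424] 0.048018327598463806
[[ 0.4795 -0.0933  0.157 ]
 [ 0.4751 -0.147   0.157 ]
 [ 0.445  -0.1459  0.157 ]
 [ 0.4484 -0.0908  0.157 ]] [ 0.46199725 -0.11925873  0.157     ]
[[ 0.4487 -0.1455  0.157 ]
 [ 0.4539 -0.0893  0.157 ]
 [ 0.4825 -0.0898  0.157 ]
 [ 0.48   -0.1454  0.157 ]] [ 0.46627926 -0.1174651   0.157     ]
((295.5249328613281, 195.8802032470703), (45.2778434753418, 6.812072277069092), 11.768289566040039) [[ 0.39795952 -0.18336573  0.13      ]
 [ 0.37083297 -0.18491716  0.13      ]
 [ 0.38551895 -0.03985712  0.13      ]
 [ 0.41214628 -0.03962331  0.13      ]]
```

```bash
python3 - <<'E'
from h import *
def cr(pts,s,x0,y0): return (np.array(pts)+.5)/s-.5+[x0,y0]
pt=[(118,462),(195,398),(280,328),(480,162)]
a=onplane("top",cr(pt,6,140,220),.130);print(a.round(4))
b=onplane("scene",cr([(172,355),(310,295),(420,242)],4.5,370,170),.130);print(b.round(4))
for n,P in(("t",a),("s",b)):
    dv=P[-1]-P[0]; print(n,np.degrees(np.arctan2(dv[1],dv[0])),np.linalg.norm(dv), P[[0,-1]].mean(0))
# grip end/clamp
im,d=load("top","0"); P=cloud("top",d)
hsv=cv2.cvtColor(im,cv2.COLOR_RGB2HSV)
print("knob",onplane("top",cr([(250,420)],6,140,220),.209),P[219+70,140+41])
print("scene knob",onplane("scene",cr([(320,168)],4.5,370,170),.209))
print("top corner of back jaw",onplane("top",cr([(213,268),(180,298)],6,140,220),.12))
for n in("top","scene"):
    im,d=load(n,"0"); hsv=cv2.cvtColor(im,cv2.COLOR_RGB2HSV); bx=(200,295,228,340) if n=="top" else (405,190,435,220)
    m=(((hsv[...,0]<6)|(hsv[...,0]>174))&(hsv[...,1]>170)).astype(np.uint8); q=np.argwhere(m[bx[1]:bx[3],bx[0]:bx[2]])[:,::-1]+[bx[0],bx[1]]
    print(n,len(q),cv2.fitLine(q.astype(np.float32),cv2.DIST_L2,0,.01,.01).ravel(),q.min(0),q.max(0))
    x=q.mean(0); print(ray(n,[x]))
E
```

```text
[[0.4171 0.4006 0.13  ]
 [0.4426 0.369  0.13  ]
 [0.4706 0.334  0.13  ]
 [0.5374 0.2512 0.13  ]]
[[0.5326 0.25   0.13  ]
 [0.4711 0.3358 0.13  ]
 [0.4164 0.4061 0.13  ]]
t -51.161840028107235 0.1917882577422894 [0.47723916 0.32587875 0.13      ]
s 126.65807448600235 0.19455704386580713 [0.47448524 0.32806326 0.13      ]
knob [[0.4273056  0.32544547 0.209     ]] [0.42827223 0.32459862 0.21452193]
scene knob [[0.42754239 0.32673591 0.209     ]]
top corner of back jaw [[0.4973244  0.36482713 0.12      ]
 [0.48514004 0.37852882 0.12      ]]
top 86 [  0.5802509    0.81443775 210.94186    317.69766   ] [204 308] [218 328]
(array([ 0.33068898, -0.02451205,  1.5480244 ]), array([[ 0.02255137,  0.21001428, -1.00303664]]))
scene 46 [  0.56038326   0.8282334  419.08694    205.28261   ] [413 197] [425 213]
(array([1.39106911, 0.15695133, 1.41305757]), array([[-0.63362651,  0.0713058 , -0.79485672]]))
```

```bash
cat >> h.py <<'E'
import json
def Rd(yaw,tilt):
    "tool rotation holding clamp with x_c yaw (deg), jaws down tilt (deg); tool x=x_c, z=-z_c"
    y,t=np.radians(yaw),np.radians(tilt); d=-np.array([np.cos(y),np.sin(y),0]); u=np.array([0,0,1.])
    xc=-np.cos(t)*d+np.sin(t)*u; zc=np.cos(t)*u+np.sin(t)*d
    return R.from_matrix(np.c_[xc,np.cross(-zc,xc),-zc])
def cur():
    s=r.state(); q=s['orientation']; return np.array(s['tool_pos']),R.from_quat([q[1],q[2],q[3],q[0]])
def plan(wps,fing=1,start=None):
    "wps: list (pos,Rot,n rows). prints rows"
    p,q=start or cur(); out=[]
    for P,Q,n in wps:
        P=np.array(P); rel=(q.inv()*Q).as_rotvec(); p0,q0=p,q
        for i in range(1,n+1):
            pn=p0+(P-p0)*i/n; qn=q0*R.from_rotvec(rel*i/n)
            out.append((q.inv().apply(pn-p)*1000, (q.inv()*qn).as_rotvec())); p,q=pn,qn
    for s,w in out: print(f"[{s[0]:.1f},{s[1]:.1f},{s[2]:.1f}] [{w[0]:.3f},{w[1]:.3f},{w[2]:.3f}]  |{np.linalg.norm(s):.1f} {np.degrees(np.linalg.norm(w)):.1f}")
def yt():
    p,q=cur(); M=q.as_matrix(); xc=M[:,0]; zc=-M[:,2]
    print("tcp",p.round(4),"yaw",np.degrees(np.arctan2(xc[1],xc[0])).round(2),"tilt",np.degrees(np.arcsin(xc[2])).round(2),"roll",np.degrees(np.arcsin(M[2,1])).round(2))
E
python3 - <<'E'
from h import *
yt()
zt=Rd(37.8,35).as_matrix()[:,2]; g=np.array([.4419,.3374,.183]); G=g+.019*zt; print(zt,G,G-.13*zt)
plan([((.44,-.25,.38),Rd(30,0),8),((.42,.12,.38),Rd(37.8,10),8),(G-.13*zt,Rd(37.8,35),8)])
E
```

```text
tcp [ 0.267  -0.5646  0.2305] yaw 25.32 tilt -0.01 roll -0.09
[ 0.4532143   0.35154904 -0.81915204] [0.45051107 0.34407943 0.16743611] [0.39159321 0.29837806 0.27392588]
[36.4,-26.3,-18.6] [-0.000,0.000,-0.010]  |48.6 0.6
[36.6,-26.0,-18.7] [-0.000,0.000,-0.010]  |48.6 0.6
[36.9,-25.6,-18.7] [-0.000,0.000,-0.010]  |48.6 0.6
[37.2,-25.2,-18.7] [-0.000,0.000,-0.010]  |48.6 0.6
[37.4,-24.8,-18.7] [-0.000,0.000,-0.010]  |48.6 0.6
[37.7,-24.4,-18.7] [-0.000,0.000,-0.010]  |48.6 0.6
[37.9,-24.0,-18.7] [-0.000,0.000,-0.010]  |48.6 0.6
[38.2,-23.6,-18.7] [-0.000,0.000,-0.010]  |48.6 0.6
[21.0,-41.3,-0.0] [0.001,0.022,-0.017]  |46.3 1.6
[21.7,-40.9,0.5] [0.001,0.022,-0.017]  |46.3 1.6
[22.3,-40.6,1.1] [0.001,0.022,-0.017]  |46.3 1.6
[23.0,-40.2,1.6] [0.001,0.022,-0.017]  |46.3 1.6
[23.6,-39.8,2.2] [0.001,0.022,-0.017]  |46.3 1.6
[24.2,-39.4,2.8] [0.001,0.022,-0.017]  |46.3 1.6
[24.8,-39.0,3.4] [0.001,0.022,-0.017]  |46.3 1.6
[25.4,-38.5,4.0] [0.001,0.022,-0.017]  |46.3 1.6
[8.4,-19.8,14.9] [-0.000,0.055,0.000]  |26.2 3.1
[7.6,-19.8,15.4] [-0.000,0.055,-0.000]  |26.2 3.1
[6.7,-19.8,15.8] [-0.000,0.055,0.000]  |26.2 3.1
[5.8,-19.8,16.1] [-0.000,0.055,0.000]  |26.2 3.1
[5.0,-19.8,16.4] [-0.000,0.055,-0.000]  |26.2 3.1
[4.1,-19.8,16.7] [0.000,0.055,0.000]  |26.2 3.1
[3.1,-19.8,16.8] [0.000,0.055,-0.000]  |26.2 3.1
[2.2,-19.8,17.0] [0.000,0.055,0.000]  |26.2 3.1
```

Emit:
{"api": "play_rows", "payload": {"moves": [{"fingers": 1,"slide": [36,-26,-19],"delta_rot": [0,0,-0.01]},{"fingers": 1,"slide": [37,-26,-19],"delta_rot": [0,0,-0.01]},{"fingers": 1,"slide": [37,-26,-19],"delta_rot": [0,0,-0.01]},{"fingers": 1,"slide": [37,-25,-19],"delta_rot": [0,0,-0.01]},{"fingers": 1,"slide": [37,-25,-19],"delta_rot": [0,0,-0.01]},{"fingers": 1,"slide": [38,-24,-19],"delta_rot": [0,0,-0.01]},{"fingers": 1,"slide": [38,-24,-19],"delta_rot": [0,0,-0.01]},{"fingers": 1,"slide": [38,-24,-19],"delta_rot": [0,0,-0.01]}], "squeeze": 40}}

```text
clock: 1.1
tool_pos: [0.4416, -0.2428, 0.3824]
orientation: [-0.004, 0.967, 0.256, -0.003]
force: [0.8, 0.2, 0.1]
width: 0.0854
```

Emit:
{"api": "play_rows", "payload": {"moves": [{"fingers": 1,"slide": [21,-41,0],"delta_rot": [0,0.02,-0.017]},{"fingers": 1,"slide": [22,-41,1],"delta_rot": [0,0.02,-0.017]},{"fingers": 1,"slide": [22,-41,1],"delta_rot": [0,0.02,-0.017]},{"fingers": 1,"slide": [23,-40,2],"delta_rot": [0,0.02,-0.017]},{"fingers": 1,"slide": [24,-40,2],"delta_rot": [0,0.02,-0.017]},{"fingers": 1,"slide": [24,-39,3],"delta_rot": [0,0.02,-0.017]},{"fingers": 1,"slide": [25,-39,3],"delta_rot": [0,0.02,-0.017]},{"fingers": 1,"slide": [25,-38,4],"delta_rot": [0,0.02,-0.017]}]}}

```text
clock: 2.1
tool_pos: [0.4219, 0.1396, 0.3814]
orientation: [-0.026, 0.943, 0.323, 0.077]
force: [1.6, -1.0, 0.5]
width: 0.0852
```

```bash
python3 - <<'E'
from h import *
yt(); print(r.state()['qpos'].round(2))
zt=Rd(37.8,35).as_matrix()[:,2]; G=np.array([.4505,.3441,.1674])
plan([(G-.11*zt,Rd(37.8,35),8)])
E
```

```text
tcp [0.4219 0.1396 0.3814] yaw 37.78 tilt 9.27 roll 0.07
[ 0.29 -0.08 -0.62  1.84 -0.1   1.22 -1.21]
[8.0,-18.0,17.0] [0.000,0.056,-0.000]  |26.0 3.2
[7.0,-18.0,17.4] [0.000,0.056,-0.000]  |26.0 3.2
[6.0,-18.0,17.8] [0.000,0.056,-0.000]  |26.0 3.2
[5.0,-18.0,18.1] [0.000,0.056,-0.000]  |26.0 3.2
[4.0,-18.0,18.3] [0.000,0.056,-0.000]  |26.0 3.2
[3.0,-18.0,18.5] [0.000,0.056,-0.000]  |26.0 3.2
[1.9,-18.0,18.7] [0.000,0.056,-0.000]  |26.0 3.2
[0.9,-18.0,18.8] [0.000,0.056,-0.000]  |26.0 3.2
```

Emit:
{"api": "play_rows", "payload": {"moves": [{"fingers": 1,"slide": [8,-18,17],"delta_rot": [0,0.056,0]},{"fingers": 1,"slide": [7,-18,17],"delta_rot": [0,0.056,0]},{"fingers": 1,"slide": [6,-18,18],"delta_rot": [0,0.056,0]},{"fingers": 1,"slide": [5,-18,18],"delta_rot": [0,0.056,0]},{"fingers": 1,"slide": [4,-18,18],"delta_rot": [0,0.056,0]},{"fingers": 1,"slide": [3,-18,18],"delta_rot": [0,0.056,0]},{"fingers": 1,"slide": [2,-18,19],"delta_rot": [0,0.056,0]},{"fingers": 1,"slide": [1,-18,19],"delta_rot": [0,0.056,0]}]}}

```text
clock: 3.1
tool_pos: [0.3975, 0.3134, 0.2551]
orientation: [-0.099, 0.899, 0.311, 0.291]
force: [0.8, -0.3, -1.2]
width: 0.0855
```

```bash
python3 - <<'E'
from h import *
yt(); print(r.state()['qpos'].round(2))
for n in("scene","top"): snap(n,"1")
crop("scene","1",360,150,490,290,"pics/d1.png",4.2)
crop("top","1",130,210,290,330,"pics/d2.png",5)
zt=Rd(37.8,35).as_matrix()[:,2]; G=np.array([.4505,.3441,.1674])
plan([(G,Rd(37.8,35),6)])
E
```

```text
tcp [0.3975 0.3134 0.2551] yaw 38.21 tilt 35.77 roll 0.13
[ 0.24 -0.11 -0.96  2.29 -0.13  0.29 -1.54]
[0.1,1.6,17.7] [-0.001,-0.001,0.001]  |17.8 0.1
[0.1,1.6,17.7] [-0.001,-0.001,0.001]  |17.8 0.1
[0.2,1.6,17.7] [-0.001,-0.001,0.001]  |17.8 0.1
[0.2,1.6,17.7] [-0.001,-0.001,0.001]  |17.8 0.1
[0.2,1.6,17.7] [-0.001,-0.001,0.001]  |17.8 0.1
[0.3,1.6,17.7] [-0.001,-0.001,0.001]  |17.8 0.1
```

View pics/d1.png

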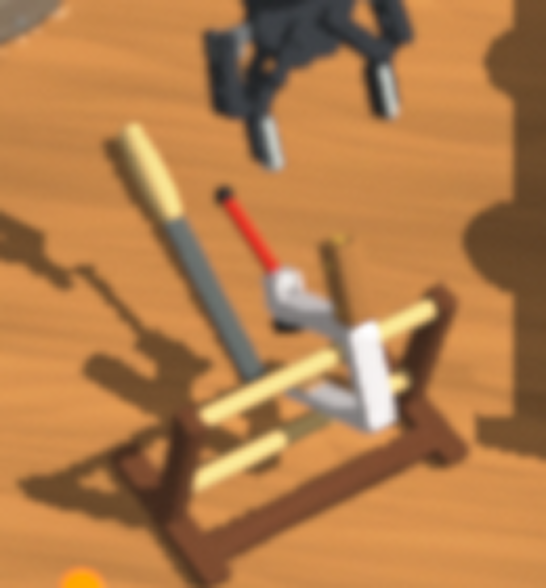

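View pics/d2.png

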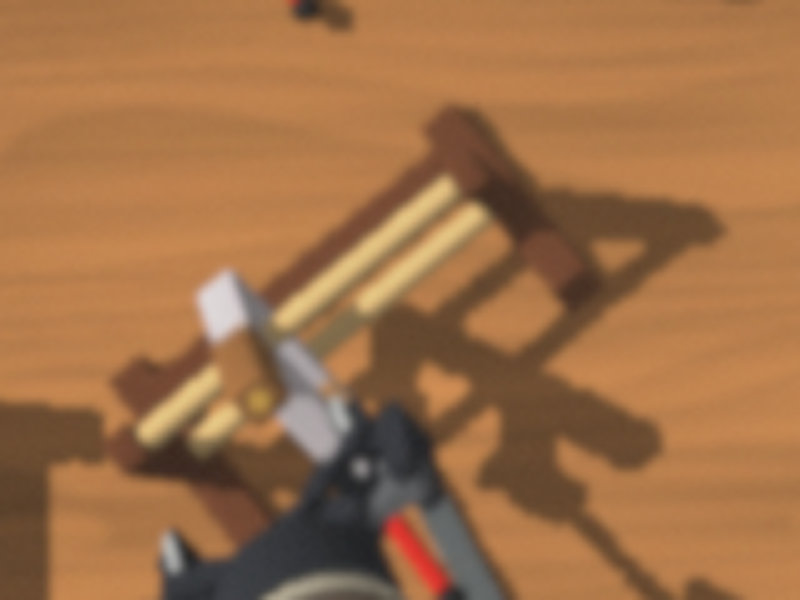

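```bash
python3 - <<'E'
from h import *
p,q=cur(); M=q.as_matrix(); tip=[p+s*.0425*M[:,1]-.013*M[:,2] for s in(-1,0,1)]
print("top fingertips pred in crop",((proj("top",tip)-[130,210])*5).round(0))
print("scene",((proj("scene",tip)-[360,150])*4.2).round(0))
zt=Rd(37.8,35).as_matrix()[:,2]; g=np.array([.4419,.3374,.183]);
print("grip & end",((proj("top",[g,g-.032*zt])-[130,210])*5).round(0),((proj("scene",[g,g-.032*zt])-[360,150])*4.2).round(0))
E
```

```text
top fingertips pred in crop [[186. 535.]
 [261. 474.]
 [336. 412.]]
scene [[380. 119.]
 [329. 142.]
 [277. 166.]]
grip & end [[246. 371.]
 [255. 398.]] [[347. 280.]
 [338. 239.]]
```

Emit:
{"api": "play_rows", "payload": {"moves": [{"fingers": 1,"slide": [0,1.5,18],"delta_rot": [0,0,0]},{"fingers": 1,"slide": [0,1.5,18],"delta_rot": [0,0,0]},{"fingers": 1,"slide": [0,1.5,18],"delta_rot": [0,0,0]},{"fingers": 1,"slide": [0,1.5,18],"delta_rot": [0,0,0]},{"fingers": 1,"slide": [0,1.5,18],"delta_rot": [0,0,0]},{"fingers": 1,"slide": [0,1,16],"delta_rot": [0,0,0]},{"fingers": 1,"slide": [0,0,0],"delta_rot": [0,0,0]},{"fingers": 1,"slide": [0,0,0],"delta_rot": [0,0,0]}]}}

```text
clock: 4.2
tool_pos: [0.4556, 0.3295, 0.1737]
orientation: [-0.086, 0.903, 0.306, 0.288]
force: [0.2, 0.9, 0.7]
width: 0.0855
```

```bash
python3 - <<'E'
from h import *
yt(); print(r.state()['qpos'].round(2),r.state()['force'])
for n in("scene","top"): snap(n,"2")
crop("scene","2",380,170,490,290,"pics/e1.png",4.8)
crop("top","2",140,230,260,320,"pics/e2.png",6)
zt=Rd(37.8,35).as_matrix()[:,2]; G=np.array([.4505,.3441,.1674])
plan([(G,Rd(37.8,35),1)])
E
```

```text
tcp [0.4556 0.3295 0.1737] yaw 37.86 tilt 34.96 roll 1.2
[-0.07  0.21 -0.76  2.28  1.23  0.25 -2.84] [0.15958445 0.85712488 0.74244997]
[0.4,-14.9,7.7] [0.025,0.000,0.000]  |16.8 1.4
```

View pics/e1.png

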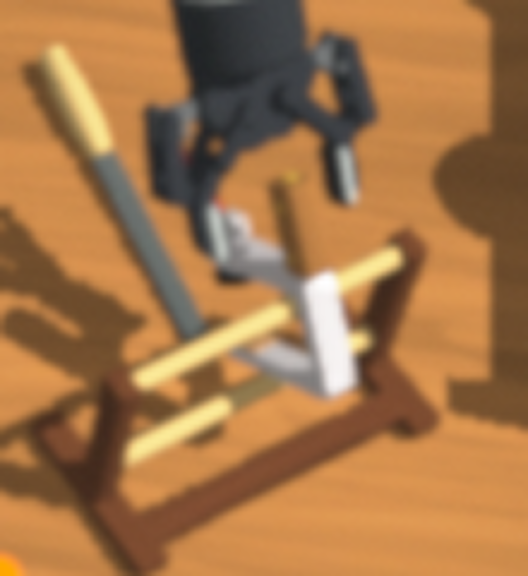

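View pics/e2.png

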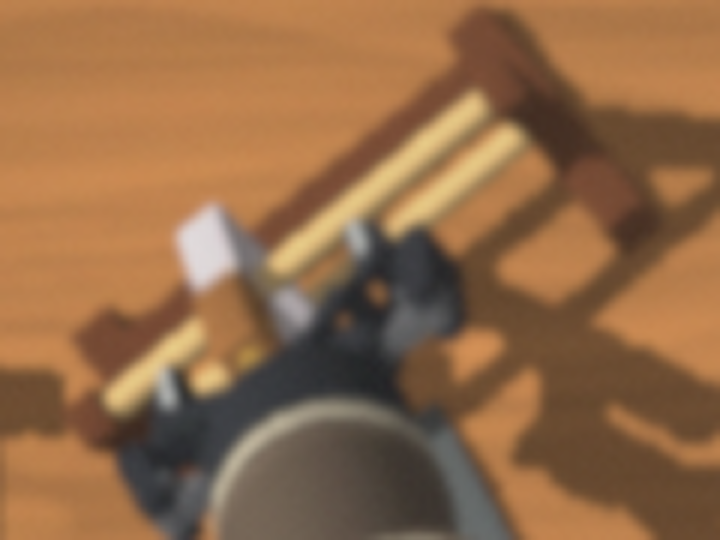

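Joint 7 has reached its limit, so the sideways shift was lost. I'll back out and take the grip a quarter turn round, along the clamp's x.

Emit:
{"api": "play_rows", "payload": {"moves": [{"fingers": 1,"slide": [0,0,-25],"delta_rot": [0,0,0]},{"fingers": 1,"slide": [0,0,-25],"delta_rot": [0,0,-0.17]},{"fingers": 1,"slide": [0,0,0],"delta_rot": [0,0,-0.18]},{"fingers": 1,"slide": [0,0,0],"delta_rot": [0,0,-0.18]},{"fingers": 1,"slide": [0,0,0],"delta_rot": [0,0,-0.18]},{"fingers": 1,"slide": [0,0,0],"delta_rot": [0,0,-0.18]},{"fingers": 1,"slide": [0,0,0],"delta_rot": [0,0,-0.18]},{"fingers": 1,"slide": [0,0,0],"delta_rot": [0,0,-0.18]}]}}

```text
clock: 5.3
tool_pos: [0.4381, 0.3113, 0.2132]
orientation: [0.102, 0.566, 0.767, 0.286]
force: [-0.4, 0.3, 0.2]
width: 0.0852
```

```bash
cat >> h.py <<'E'
Q90=R.from_euler('z',-90,degrees=True)
def Rg(yaw,tilt): return Rd(yaw,tilt)*Q90   # quarter-turn grasp: tool y = x_c, tool x = y_c
def yt():
    p,q=cur(); M=(q*Q90.inv()).as_matrix(); xc=M[:,0]; zc=-M[:,2]
    print("tcp",p.round(4),"yaw",np.degrees(np.arctan2(xc[1],xc[0])).round(2),"tilt",np.degrees(np.arcsin(xc[2])).round(2),"roll",np.degrees(np.arcsin(M[2,1])).round(2))
    s=r.state(); print("q",s['qpos'].round(2),"F",s['force'].round(1),"w",s['width'])
E
python3 - <<'E'
from h import *
yt()
zt=Rd(37.8,35).as_matrix()[:,2]; G=np.array([.4505,.3441,.1674])
plan([(G-.05*zt,Rg(37.8,35),4),(G,Rg(37.8,35),4)])
E
```

```text
tcp [0.4381 0.3113 0.2132] yaw 13.64 tilt 33.62 roll -9.66
q [ 0.38  0.15 -1.19  2.28  0.93  0.3  -1.3 ] F [-0.4  0.3  0.2] w 0.08523559064665039
[4.2,-2.0,1.0] [0.003,0.009,-0.087]  |4.7 5.0
[4.3,-1.6,1.0] [0.003,0.009,-0.087]  |4.7 5.0
[4.5,-1.2,1.1] [0.003,0.009,-0.087]  |4.7 5.0
[4.5,-0.8,1.1] [0.003,0.009,-0.087]  |4.7 5.0
[-0.0,0.0,12.5] [0.000,0.000,0.000]  |12.5 0.0
[0.0,-0.0,12.5] [0.000,0.000,0.000]  |12.5 0.0
[0.0,0.0,12.5] [0.000,0.000,0.000]  |12.5 0.0
[-0.0,0.0,12.5] [0.000,0.000,0.000]  |12.5 0.0
```

Emit:
{"api": "play_rows", "payload": {"moves": [{"fingers": 1,"slide": [4,-2,1],"delta_rot": [0,0.01,-0.09]},{"fingers": 1,"slide": [4,-2,1],"delta_rot": [0,0.01,-0.09]},{"fingers": 1,"slide": [4.5,-1,1],"delta_rot": [0,0.01,-0.09]},{"fingers": 1,"slide": [4.5,-1,1],"delta_rot": [0,0.01,-0.08]},{"fingers": 1,"slide": [0,0,6],"delta_rot": [0,0,0]},{"fingers": 1,"slide": [0,0,6],"delta_rot": [0,0,0]},{"fingers": 1,"slide": [0,0,6],"delta_rot": [0,0,0]},{"fingers": 1,"slide": [0,0,0],"delta_rot": [0,0,0]}]}}

```text
clock: 6.3
tool_pos: [0.4383, 0.3279, 0.1968]
orientation: [0.143, 0.413, 0.857, 0.273]
force: [0.4, -0.1, -0.5]
width: 0.0856
```

```bash
python3 - <<'E'
from h import *
yt()
zt=Rd(37.8,35).as_matrix()[:,2]; G=np.array([.4505,.3441,.1674])
plan([(G,Rg(37.8,35),3)])
E
```

```text
tcp [0.4383 0.3279 0.1968] yaw 38.97 tilt 35.84 roll 1.1
q [ 0.28  0.22 -1.14  2.29  1.17  0.31 -1.17] F [ 0.4 -0.1 -0.5] w 0.0855768430691647
[1.9,-0.4,11.8] [0.005,0.004,0.005]  |11.9 0.5
[1.9,-0.4,11.8] [0.005,0.004,0.005]  |11.9 0.5
[1.8,-0.3,11.8] [0.005,0.004,0.005]  |11.9 0.5
```

Emit:
{"api": "play_rows", "payload": {"moves": [{"fingers": 1,"slide": [2,0,12],"delta_rot": [0.005,0.004,0.005]},{"fingers": 1,"slide": [2,0,12],"delta_rot": [0.005,0.004,0.005]},{"fingers": 1,"slide": [2,0,12],"delta_rot": [0.005,0.004,0.005]},{"fingers": 1,"slide": [0,0,0],"delta_rot": [0,0,0]},{"fingers": -1,"slide": [0,0,0],"delta_rot": [0,0,0]},{"fingers": -1,"slide": [0,0,0],"delta_rot": [0,0,0]},{"fingers": -1,"slide": [0,0,0],"delta_rot": [0,0,0]},{"fingers": -1,"slide": [0,0,0],"delta_rot": [0,0,0]}], "squeeze": 50}}

```text
clock: 7.3
tool_pos: [0.4521, 0.343, 0.1705]
orientation: [0.136, 0.419, 0.856, 0.27]
force: [-3.1, -1.7, 1.6]
width: 0.0258
```

```bash
python3 - <<'E'
from h import *
yt()
for n in("scene","top"): snap(n,"3")
crop("scene","3",380,170,490,290,"pics/f1.png",4.8)
E
```

```text
tcp [0.4521 0.343  0.1705] yaw 37.91 tilt 35.16 roll 0.32
q [ 0.14  0.31 -1.04  2.27  1.37  0.35 -1.37] F [-3.1 -1.7  1.6] w 0.025795056899730884
```

View pics/f1.png

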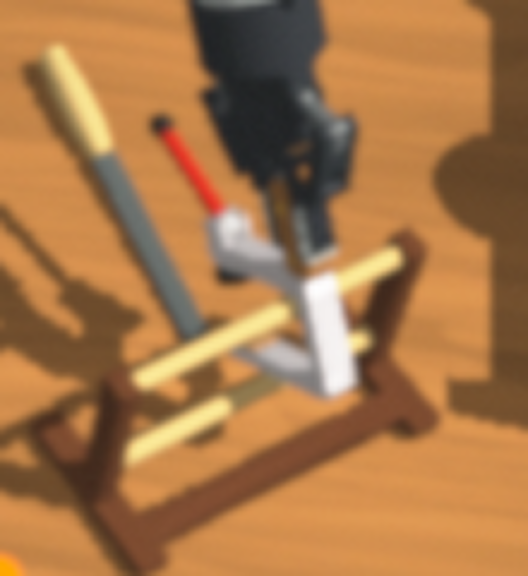

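Emit:
{"api": "play_rows", "payload": {"moves": [{"fingers": -1,"slide": [0,0,0],"delta_rot": [0,0,0]},{"fingers": -1,"slide": [0,1,-4],"delta_rot": [0,0,0]},{"fingers": -1,"slide": [0,1,-6],"delta_rot": [0,0,0]},{"fingers": -1,"slide": [0,0,-7],"delta_rot": [0,0,0]},{"fingers": -1,"slide": [0,0,-7],"delta_rot": [0,0,0]},{"fingers": -1,"slide": [0,0,-4],"delta_rot": [0,0,0]},{"fingers": -1,"slide": [0,0,0],"delta_rot": [0,0,0]},{"fingers": -1,"slide": [0,0,0],"delta_rot": [0,0,0]}], "squeeze": 110}}

```text
clock: 8.4
tool_pos: [0.4392, 0.3325, 0.1945]
orientation: [0.135, 0.42, 0.856, 0.269]
force: [0.6, 0.6, -2.7]
width: 0.0245
```

```bash
cat >> h.py <<'E'
def clampcoord(X,x0=0.,z0=103.2):
    "world point -> clamp coords mm, given TCP sits at clamp (x0,0,z0)"
    p,q=cur(); M=(q*Q90.inv()).as_matrix(); v=M.T@(np.array(X)-p)*1000
    return np.array([v[0]+x0,-v[1],z0-v[2]])
E
python3 - <<'E'
from h import *
yt(); print(clampcoord([.4578,.3497,.130]))
E
```

```text
tcp [0.4392 0.3325 0.1945] yaw 37.89 tilt 34.99 roll 0.34
q [ 0.27  0.23 -1.14  2.27  1.13  0.33 -1.15] F [ 0.6  0.6 -2.7] w 0.02449025453853176
[-16.2805971    2.63382693  35.89313772]
```

Emit:
{"api": "play_rows", "payload": {"moves": [{"fingers": -1,"slide": [0,8,0],"delta_rot": [0,0,0]},{"fingers": -1,"slide": [0,15,0],"delta_rot": [0,0,0]},{"fingers": -1,"slide": [0,15,0],"delta_rot": [0,0,0]},{"fingers": -1,"slide": [0,15,0],"delta_rot": [0,0,0]},{"fingers": -1,"slide": [0,15,0],"delta_rot": [0,0,0]},{"fingers": -1,"slide": [0,15,0],"delta_rot": [0,0,0]},{"fingers": -1,"slide": [0,15,0],"delta_rot": [0,0,0]},{"fingers": -1,"slide": [0,15,0],"delta_rot": [0,0,0]}]}}

```text
clock: 9.4
tool_pos: [0.5158, 0.3908, 0.2599]
orientation: [0.134, 0.421, 0.857, 0.266]
force: [-0.6, 0.2, -3.6]
width: 0.0247
```

```bash
python3 - <<'E'
from h import *
yt(); print(clampcoord([.4578,.3497,.130]))
for n in("scene","top"): snap(n,"4")
crop("scene","4",370,150,500,290,"pics/g1.png",4.2)
E
```

```text
tcp [0.5158 0.3908 0.2599] yaw 37.79 tilt 34.63 roll 0.3
q [ 0.26  0.38 -1.23  1.99  0.95  0.58 -0.88] F [-0.6  0.2 -3.6] w 0.024676402937554905
[-132.27255358    3.53930449   36.66753555]
```

View pics/g1.png

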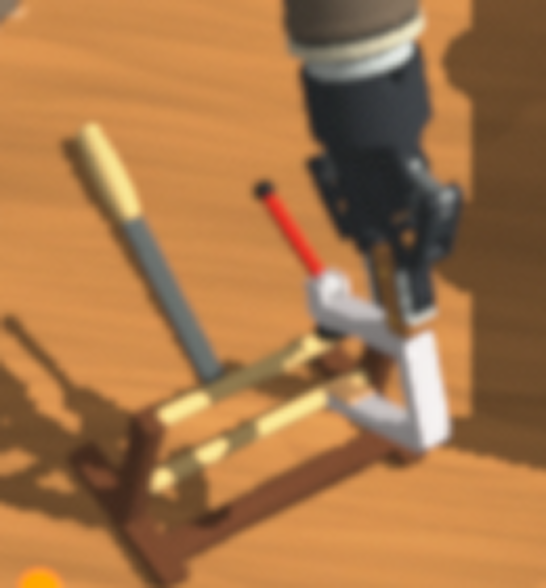

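```bash
cat > path.py <<'E'
import numpy as np
from scipy.sparse import coo_matrix
from scipy.sparse.csgraph import dijkstra
def seg(x0,x1,z0,z1,st=2.):
    xs=np.linspace(x0,x1,max(2,int((x1-x0)/st)+1)); zs=np.linspace(z0,z1,max(2,int((z1-z0)/st)+1))
    return np.array([(x,z) for x in xs for z in zs])
a=np.radians(50); t=np.arange(0,80,3.)
C=np.vstack([seg(-7,7,0,88),seg(-105,-4,0,12),seg(-105,-74,12,15),seg(-103,7,72,88),seg(-105,-75,60,72),seg(-103,-77,88,106)]+[np.c_[-90-t*np.cos(a)+4*s*np.sin(a),96+t*np.sin(a)+4*s*np.cos(a)] for s in(-1,1)])
O=[(-280,-48,121,125),(48,150,121,125),(-110.5,-78.5,125,157),(-114.5,-74.5,117,121),(-183,-153,125,134),(-250,150,0,24)]
def clear(u,z,th):
    th=np.radians(th); P=np.c_[u+C[:,0]*np.cos(th)-C[:,1]*np.sin(th), z+C[:,0]*np.sin(th)+C[:,1]*np.cos(th)]
    m=1e9
    for x0,x1,z0,z1 in O:
        dx=np.maximum(np.maximum(x0-P[:,0],P[:,0]-x1),0); dz=np.maximum(np.maximum(z0-P[:,1],P[:,1]-z1),0); m=min(m,np.hypot(dx,dz).min())
    return m
E
cat > dj.py <<'E'
from path import *
U=np.arange(-4.5,80,2.);Z=np.arange(87.5,190,3.);T=np.arange(0,37,3.)
cl=np.array([[[clear(u,z,t) for t in T] for z in Z] for u in U]); idx=np.arange(cl.size).reshape(cl.shape)
I=[];J=[];W=[]
for du in(-1,0,1):
  for dz in(-1,0,1):
    for dt in(-1,0,1):
      if du==dz==dt==0: continue
      sl=lambda n,d:(slice(max(0,-d),n-max(0,d)),slice(max(0,d),n-max(0,-d)))
      s=[sl(n,d) for n,d in zip(cl.shape,(du,dz,dt))]
      A=tuple(x[0] for x in s);B=tuple(x[1] for x in s)
      m=np.minimum(cl[A],cl[B]); w=np.sqrt(du**2+dz**2+2*dt**2)*(1+60/np.maximum(m,.1)**2); ok=m>1.
      I.append(idx[A][ok]);J.append(idx[B][ok]);W.append(w[ok])
g=coo_matrix((np.concatenate(W),(np.concatenate(I),np.concatenate(J))),shape=(cl.size,)*2).tocsr()
goal=idx[0,np.argmin(abs(Z-99.5)),0]
d,pr=dijkstra(g,indices=goal,return_predecessors=True)
zi=len(Z)-1; print(cl.ravel()[goal]); fin=d[idx[:,zi,:]]; k=np.unravel_index(np.argmin(fin),fin.shape); n=idx[k[0],zi,k[1]]; print(d[n])
while n>=0:
    a,b,c=np.unravel_index(n,cl.shape); print(U[a],Z[b],T[c],cl[a,b,c].round(1)); n=pr[n]
E
python3 dj.py
```

```text
2.5
inf
-4.5 189.5 0.0 32.5
```

```bash
sed -i 's/^U=.*/U=np.arange(-4.5,80,2.);Z=np.arange(88.,190,1.5);T=np.arange(0,37,1.5)/; s/ok=m>1\./ok=m>.7/; s/Z-99.5/Z-99.4/' dj.py; time python3 dj.py
```

```text
2.0
664.3740763640567
71.5 188.5 22.5 32.4
71.5 187.0 22.5 31.3
71.5 185.5 22.5 30.3
71.5 184.0 22.5 29.3
71.5 182.5 22.5 28.4
71.5 181.0 22.5 27.5
71.5 179.5 22.5 26.7
71.5 178.0 22.5 25.9
71.5 176.5 22.5 25.2
71.5 175.0 22.5 24.5
71.5 173.5 22.5 24.0
71.5 172.0 22.5 23.4
71.5 170.5 22.5 22.8
71.5 169.0 22.5 22.3
71.5 167.5 22.5 21.7
71.5 166.0 22.5 21.1
71.5 164.5 22.5 20.5
71.5 163.0 22.5 20.0
71.5 161.5 22.5 19.4
71.5 160.0 22.5 18.8
71.5 158.5 22.5 18.2
71.5 157.0 22.5 17.7
71.5 155.5 22.5 17.3
71.5 154.0 22.5 17.0
71.5 152.5 22.5 16.4
71.5 151.0 22.5 15.0
69.5 149.5 22.5 14.4
69.5 148.0 22.5 13.0
67.5 146.5 22.5 12.4
65.5 145.0 22.5 11.0
63.5 143.5 22.5 9.6
61.5 142.0 22.5 8.6
59.5 140.5 22.5 8.3
57.5 139.0 22.5 8.8
55.5 137.5 22.5 8.7
53.5 136.0 22.5 8.1
51.5 134.5 21.0 7.6
49.5 133.0 19.5 6.3
49.5 131.5 19.5 5.6
47.5 130.0 18.0 4.9
45.5 128.5 16.5 4.1
43.5 127.0 15.0 2.9
41.5 125.5 15.0 2.3
39.5 124.0 13.5 1.8
39.5 122.5 13.5 1.7
39.5 121.0 12.0 1.7
39.5 119.5 12.0 1.7
39.5 118.0 12.0 2.1
39.5 116.5 10.5 2.3
37.5 115.0 9.0 3.0
37.5 113.5 7.5 3.6
37.5 112.0 7.5 4.1
37.5 110.5 6.0 4.4
37.5 109.0 6.0 4.8
35.5 107.5 4.5 5.0
35.5 106.0 4.5 4.7
35.5 104.5 3.0 5.3
35.5 103.0 3.0 6.0
35.5 101.5 3.0 6.0
33.5 100.0 1.5 5.4
31.5 98.5 0.0 3.6
29.5 98.5 0.0 3.4
27.5 100.0 0.0 2.0
25.5 100.0 0.0 2.0
23.5 100.0 0.0 2.0
21.5 100.0 0.0 2.0
19.5 100.0 0.0 2.0
17.5 100.0 0.0 2.0
15.5 100.0 0.0 2.0
13.5 100.0 0.0 2.0
11.5 100.0 0.0 2.0
9.5 100.0 0.0 2.0
7.5 100.0 0.0 2.0
5.5 100.0 0.0 2.0
3.5 100.0 0.0 2.0
1.5 100.0 0.0 2.0
-0.5 100.0 0.0 2.0
-2.5 100.0 0.0 2.0
-4.5 100.0 0.0 2.0
real	0m20.894s
user	0m21.340s
sys	0m0.144s
```

```bash
sed -i 's/seg(-7,7,0,88)/seg(-7,7,14,88),np.c_[np.linspace(-4,7,6),np.linspace(0,10,6)]/' path.py; python3 dj.py | awk '$2<160'
```

```text
2.0
493.63450947879056
71.5 158.5 22.5 18.2
71.5 157.0 22.5 17.7
71.5 155.5 22.5 17.3
71.5 154.0 22.5 17.0
71.5 152.5 22.5 16.4
71.5 151.0 22.5 15.0
69.5 149.5 22.5 14.4
69.5 148.0 22.5 13.0
67.5 146.5 22.5 12.4
65.5 145.0 22.5 11.0
63.5 143.5 22.5 9.6
61.5 142.0 22.5 8.6
59.5 140.5 22.5 8.3
57.5 139.0 22.5 8.8
55.5 137.5 22.5 8.7
53.5 136.0 22.5 8.1
51.5 134.5 21.0 7.6
49.5 133.0 19.5 6.3
49.5 131.5 19.5 5.6
47.5 130.0 18.0 5.7
47.5 128.5 18.0 4.9
45.5 127.0 16.5 5.4
45.5 125.5 15.0 4.9
45.5 124.0 15.0 4.3
43.5 122.5 13.5 5.0
43.5 121.0 13.5 4.2
41.5 119.5 12.0 4.6
39.5 118.0 10.5 3.9
39.5 116.5 10.5 3.7
39.5 115.0 9.0 3.3
37.5 113.5 7.5 3.6
37.5 112.0 7.5 4.1
37.5 110.5 6.0 4.4
37.5 109.0 6.0 4.8
37.5 107.5 6.0 5.0
37.5 106.0 6.0 5.0
37.5 104.5 4.5 4.8
35.5 103.0 3.0 6.0
35.5 101.5 3.0 6.0
33.5 100.0 1.5 5.4
31.5 98.5 0.0 3.6
29.5 98.5 0.0 3.4
27.5 100.0 0.0 2.0
25.5 100.0 0.0 2.0
23.5 100.0 0.0 2.0
21.5 100.0 0.0 2.0
19.5 100.0 0.0 2.0
17.5 100.0 0.0 2.0
15.5 100.0 0.0 2.0
13.5 100.0 0.0 2.0
11.5 100.0 0.0 2.0
9.5 100.0 0.0 2.0
7.5 100.0 0.0 2.0
5.5 100.0 0.0 2.0
3.5 100.0 0.0 2.0
1.5 100.0 0.0 2.0
-0.5 100.0 0.0 2.0
-2.5 100.0 0.0 2.0
-4.5 100.0 0.0 2.0
```

```bash
python3 - <<'E'
from h import *
yt()
# target staging: guitar frame yaw -5.7; clamp origin (u0,z0) tilt th -> TCP
E
cat >> h.py <<'E'
HOLE=np.array([.558,-.1279]); YAW=-5.7
def tcp(u0,z0,th,zc=103.2,v=0.,yaw=YAW):
    y=np.radians(yaw); ex=np.array([np.cos(y),np.sin(y),0]); ey=np.array([-np.sin(y),np.cos(y),0])
    t=np.radians(th); return np.array([*HOLE,0])+ex*(u0-zc*np.sin(t))/1000+ey*v/1000+np.array([0,0,(z0+zc*np.cos(t))/1000]), Rg(yaw,th)
E
python3 - <<'E'
from h import *
print(tcp(71.5,190,22.5)[0])
p,Q=tcp(71.5,200,22.5)
plan([(np.array([.53,.30,.37]),Rg(20,25),8),(np.array([.59,-.0,.36]),Rg(-5.7,22.5),8),(p,Q,5)])
E
```

```text
tcp [0.5165 0.3916 0.2608] yaw 37.74 tilt 34.75 roll 0.24
q [ 0.26  0.38 -1.23  1.99  0.95  0.58 -0.89] F [-0.6 -0.3 -2.9] w 0.02482809541529645
[ 0.58984881 -0.13107893  0.28534437]
[-10.2,3.1,-14.4] [0.021,-0.019,0.034]  |17.9 2.5
[-10.3,3.2,-14.3] [0.021,-0.019,0.034]  |17.9 2.5
[-10.5,3.2,-14.1] [0.021,-0.019,0.034]  |17.9 2.5
[-10.6,3.3,-14.0] [0.021,-0.019,0.034]  |17.9 2.5
[-10.8,3.3,-13.9] [0.021,-0.019,0.034]  |17.9 2.5
[-10.9,3.4,-13.8] [0.021,-0.019,0.034]  |17.9 2.5
[-11.1,3.5,-13.6] [0.021,-0.019,0.034]  |17.9 2.5
[-11.2,3.6,-13.5] [0.021,-0.019,0.034]  |17.9 2.5
[-37.8,-5.8,-1.3] [0.005,-0.023,0.051]  |38.3 3.2
[-38.1,-3.8,-0.4] [0.005,-0.023,0.051]  |38.3 3.2
[-38.2,-1.9,0.5] [0.005,-0.023,0.051]  |38.3 3.2
[-38.2,0.1,1.3] [0.005,-0.023,0.051]  |38.3 3.2
[-38.1,2.1,2.2] [0.005,-0.023,0.051]  |38.3 3.2
[-37.9,4.0,3.0] [0.005,-0.023,0.051]  |38.3 3.2
[-37.6,6.0,3.8] [0.005,-0.023,0.051]  |38.3 3.2
[-37.1,7.9,4.7] [0.005,-0.023,0.051]  |38.3 3.2
[-26.1,-2.6,12.9] [0.000,0.000,0.000]  |29.2 0.0
[-26.1,-2.6,12.9] [0.000,0.000,0.000]  |29.2 0.0
[-26.1,-2.6,12.9] [0.000,0.000,0.000]  |29.2 0.0
[-26.1,-2.6,12.9] [0.000,0.000,0.000]  |29.2 0.0
[-26.1,-2.6,12.9] [0.000,0.000,0.000]  |29.2 0.0
```

Emit:
{"api": "play_rows", "payload": {"moves": [{"fingers": -1,"slide": [0,14,-20],"delta_rot": [0,0,0]},{"fingers": -1,"slide": [0,20,-29],"delta_rot": [0,0,0]},{"fingers": -1,"slide": [0,20,-29],"delta_rot": [0,0,0]},{"fingers": -1,"slide": [-12,0,-4],"delta_rot": [0.03,-0.03,0.05]},{"fingers": -1,"slide": [-20,-4,0],"delta_rot": [0.03,-0.03,0.05]},{"fingers": -1,"slide": [-25,-6,0],"delta_rot": [0.03,-0.03,0.06]},{"fingers": -1,"slide": [-30,-8,0],"delta_rot": [0.03,-0.03,0.06]},{"fingers": -1,"slide": [-35,-8,0],"delta_rot": [0.03,-0.03,0.06]}]}}

```text
clock: 10.5
tool_pos: [0.5496, 0.269, 0.344]
orientation: [0.125, 0.567, 0.794, 0.18]
force: [0.3, 0.8, -4.1]
width: 0.0244
```

```bash
python3 - <<'E'
from h import *
yt()
p,Q=tcp(71.5,200,22.5)
plan([(np.array([.59,-.0,.36]),Rg(-5.7,22.5),6),(p,Q,4)])
E
```

```text
tcp [0.5496 0.269  0.344 ] yaw 18.81 tilt 25.3 roll -0.27
q [ 0.53  0.3  -1.35  1.8   0.59  0.92 -0.69] F [ 0.3  0.8 -4.1] w 0.02444241615636664
[-44.6,-6.2,-6.1] [0.008,-0.030,0.065]  |45.4 4.1
[-45.1,-3.3,-4.7] [0.008,-0.030,0.065]  |45.4 4.1
[-45.3,-0.4,-3.4] [0.008,-0.030,0.065]  |45.4 4.1
[-45.3,2.6,-2.0] [0.008,-0.030,0.065]  |45.4 4.1
[-45.1,5.5,-0.7] [0.008,-0.030,0.065]  |45.4 4.1
[-44.6,8.4,0.6] [0.008,-0.030,0.065]  |45.4 4.1
[-32.6,-3.2,16.2] [0.000,0.000,0.000]  |36.5 0.0
[-32.6,-3.2,16.2] [-0.000,0.000,0.000]  |36.5 0.0
[-32.6,-3.2,16.2] [0.000,0.000,0.000]  |36.5 0.0
[-32.6,-3.2,16.2] [0.000,0.000,0.000]  |36.5 0.0
```

Emit:
{"api": "play_rows", "payload": {"moves": [{"fingers": -1,"slide": [-40,-6,-6],"delta_rot": [0.01,-0.03,0.065]},{"fingers": -1,"slide": [-45,-3,-5],"delta_rot": [0.01,-0.03,0.065]},{"fingers": -1,"slide": [-45,0,-3],"delta_rot": [0.01,-0.03,0.065]},{"fingers": -1,"slide": [-45,3,-2],"delta_rot": [0.01,-0.03,0.065]},{"fingers": -1,"slide": [-45,5,-1],"delta_rot": [0.01,-0.03,0.065]},{"fingers": -1,"slide": [-45,8,0],"delta_rot": [0.01,-0.03,0.065]},{"fingers": -1,"slide": [-30,-3,14],"delta_rot": [0,0,0]},{"fingers": -1,"slide": [-30,-3,14],"delta_rot": [0,0,0]}]}}

```text
clock: 11.5
tool_pos: [0.5812, -0.0736, 0.3294]
orientation: [0.141, 0.737, 0.65, 0.118]
force: [1.0, -1.2, -3.6]
width: 0.025
```

```bash
python3 - <<'E'
from h import *
yt()
p,Q=tcp(71.5,180,22.5)
plan([(p,Q,8)])
E
```

```text
tcp [ 0.5812 -0.0736  0.3294] yaw -7.12 tilt 21.21 roll 0.5
q [ 1.13  0.27 -1.3   1.82  0.45  0.93 -0.45] F [ 1.  -1.2 -3.6] w 0.025032287411882372
[-6.9,-0.6,7.1] [-0.003,0.002,-0.003]  |9.9 0.3
[-6.9,-0.7,7.1] [-0.003,0.002,-0.003]  |9.9 0.3
[-7.0,-0.7,7.0] [-0.003,0.002,-0.003]  |9.9 0.3
[-7.0,-0.7,7.0] [-0.003,0.002,-0.003]  |9.9 0.3
[-7.0,-0.8,7.0] [-0.003,0.002,-0.003]  |9.9 0.3
[-7.0,-0.8,7.0] [-0.003,0.002,-0.003]  |9.9 0.3
[-7.0,-0.9,7.0] [-0.003,0.002,-0.003]  |9.9 0.3
[-7.0,-0.9,7.0] [-0.003,0.002,-0.003]  |9.9 0.3
```

Emit:
{"api": "play_rows", "payload": {"moves": [{"fingers": -1,"slide": [-11,-1,11],"delta_rot": [-0.005,0.004,-0.005]},{"fingers": -1,"slide": [-11,-1,11],"delta_rot": [-0.005,0.004,-0.005]},{"fingers": -1,"slide": [-11,-1,11],"delta_rot": [-0.005,0.004,-0.005]},{"fingers": -1,"slide": [-11,-1,11],"delta_rot": [-0.005,0.004,-0.005]},{"fingers": -1,"slide": [-11,-2,11],"delta_rot": [-0.005,0,-0.005]},{"fingers": -1,"slide": [0,0,0],"delta_rot": [0,0,0]},{"fingers": -1,"slide": [0,0,0],"delta_rot": [0,0,0]},{"fingers": -1,"slide": [0,0,0],"delta_rot": [0,0,0]}]}}

```text
clock: 12.5
tool_pos: [0.5891, -0.1336, 0.2717]
orientation: [0.145, 0.727, 0.658, 0.131]
force: [-0.3, -0.1, -4.4]
width: 0.0249
```

```bash
python3 - <<'E'
from h import *
yt()
for n in("scene","top"): snap(n,"5")
crop("scene","5",230,130,350,260,"pics/i1.png",4.5)
crop("top","5",320,180,430,300,"pics/i2.png",5)
p,q=cur(); M=(q*Q90.inv()).as_matrix(); X=M[:,0];Y=-M[:,1];Zc=-M[:,2]
pts={"jaw end top ctr":(-103,0,88),"tipL":(-105,11,6),"tipR":(-105,-11,6),"lowtip":(-105,0,0),"lever end":(-141,0,157),"barback top":(7,0,88),"bar bottom":(5,0,4),"pivot":(-90,0,96),"pad":(-90,0,60)}
for k,v in pts.items():
    w=p+(X*v[0]+Y*v[1]+Zc*(v[2]-103.2))/1000
    print(k,w.round(3),((proj("scene",w)[0]-[230,130])*4.5).round(0),((proj("top",w)[0]-[320,180])*5).round(0))
E
```

```text
tcp [ 0.5891 -0.1336  0.2717] yaw -5.63 tilt 22.57 roll 0.07
q [ 1.16  0.36 -1.23  1.88  0.54  0.79 -0.4 ] F [-0.3 -0.1 -4.4] w 0.024895466486173214
jaw end top ctr [ 0.5   -0.125  0.218] [234. 338.] [272. 364.]
tipL [ 0.531 -0.117  0.142] [245. 447.] [242. 322.]
tipR [ 0.529 -0.139  0.142] [213. 440.] [287. 326.]
lowtip [ 0.532 -0.128  0.136] [229. 451.] [264. 321.]
lever end [ 0.439 -0.119  0.267] [258. 217.] [271. 487.]
barback top [ 0.601 -0.135  0.261] [178. 425.] [292. 130.]
bar bottom [ 0.632 -0.138  0.182] [174. 536.] [283. 102.]
pivot [ 0.509 -0.126  0.231] [228. 337.] [275. 341.]
pad [ 0.523 -0.127  0.197] [226. 386.] [272. 322.]
```

View pics/i1.png

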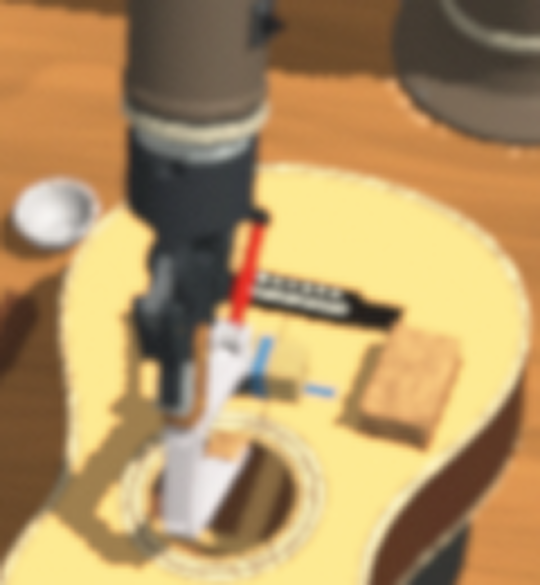

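View pics/i2.png

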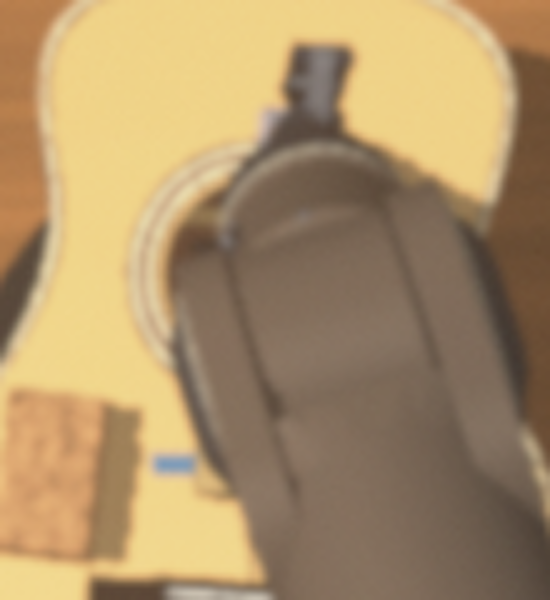

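```bash
python3 - <<'E'
from h import *
W=[(71,152,22.5,4),(57.5,139,22.5,4),(49.5,132,19.5,2),(45.5,126,16,2),(42.5,121,13,2),(39.5,117,10.5,2),(37.5,112,7.5,2),(37,106,5,2),(35,102,3,2),(32,99.5,0,2)]
plan([(*tcp(u,z,t,v=-1.5),n) for u,z,t,n in W])
E
```

```text
[0.3,-2.4,5.7] [0.000,0.000,0.000]  |6.1 0.0
[0.3,-2.4,5.7] [0.000,0.000,0.000]  |6.1 0.0
[0.3,-2.4,5.7] [0.000,0.000,0.000]  |6.1 0.0
[0.3,-2.4,5.7] [0.000,0.000,0.000]  |6.1 0.0
[-0.0,-4.4,1.7] [0.000,-0.000,0.000]  |4.7 0.0
[0.0,-4.4,1.7] [-0.000,0.000,0.000]  |4.7 0.0
[0.0,-4.4,1.7] [-0.000,-0.000,-0.000]  |4.7 0.0
[-0.0,-4.4,1.7] [0.000,0.000,0.000]  |4.7 0.0
[-0.0,-2.3,1.8] [0.026,-0.000,-0.000]  |2.9 1.5
[-0.0,-2.3,1.8] [0.026,0.000,0.000]  |2.9 1.5
[0.0,0.3,2.3] [0.031,0.000,-0.000]  |2.3 1.8
[0.0,0.3,2.2] [0.031,0.000,0.000]  |2.3 1.8
[-0.0,0.6,2.1] [0.026,-0.000,0.000]  |2.1 1.5
[-0.0,0.6,2.0] [0.026,0.000,-0.000]  |2.1 1.5
[-0.0,0.3,1.7] [0.022,0.000,-0.000]  |1.7 1.2
[0.0,0.4,1.7] [0.022,-0.000,0.000]  |1.7 1.3
[-0.0,1.3,2.3] [0.026,-0.000,-0.000]  |2.7 1.5
[-0.0,1.3,2.3] [0.026,-0.000,-0.000]  |2.7 1.5
[0.0,1.6,3.0] [0.022,0.000,0.000]  |3.4 1.2
[-0.0,1.7,3.0] [0.022,0.000,-0.000]  |3.4 1.2
[0.0,0.6,1.9] [0.017,0.000,-0.000]  |2.0 1.0
[-0.0,0.7,1.9] [0.017,-0.000,0.000]  |2.0 1.0
[0.0,1.1,1.2] [0.026,0.000,0.000]  |1.7 1.5
[-0.0,1.2,1.2] [0.026,-0.000,-0.000]  |1.7 1.5
```

Emit:
{"api": "play_rows", "payload": {"moves": [{"fingers": -1,"slide": [0.3,-2.4,5.7],"delta_rot": [0,0,0]},{"fingers": -1,"slide": [0.3,-2.4,5.7],"delta_rot": [0,0,0]},{"fingers": -1,"slide": [0.3,-2.4,5.7],"delta_rot": [0,0,0]},{"fingers": -1,"slide": [0.3,-2.4,5.7],"delta_rot": [0,0,0]},{"fingers": -1,"slide": [0,-4.4,1.7],"delta_rot": [0,0,0]},{"fingers": -1,"slide": [0,-4.4,1.7],"delta_rot": [0,0,0]},{"fingers": -1,"slide": [0,-4.4,1.7],"delta_rot": [0,0,0]},{"fingers": -1,"slide": [0,-4.4,1.7],"delta_rot": [0,0,0]}]}}

```text
clock: 13.6
tool_pos: [0.5748, -0.1303, 0.2317]
orientation: [0.146, 0.726, 0.659, 0.131]
force: [0.2, -1.1, -3.4]
width: 0.0245
```

```bash
cat >> h.py <<'E'
def where(zc=103.2):
    p,q=cur(); M=(q*Q90.inv()).as_matrix(); o=p-M[:,2]*(-zc/1000) if 0 else p+M[:,2]*zc/1000
    y=np.radians(YAW); d=(o[:2]-HOLE)*1000
    print("u0 %.1f z0 %.1f th %.2f v %.1f"%(d@[np.cos(y),np.sin(y)],o[2]*1000,np.degrees(np.arcsin(M[2,0])),d@[-np.sin(y),np.cos(y)]))
E
python3 - <<'E'
from h import *
yt();where()
snap("scene","6");crop("scene","6",230,130,350,260,"pics/j1.png",4.5)
W=[(49.5,132,19.5,3),(45.5,126,16,2),(42.5,121,13,3)]
plan([(*tcp(u,z,t,v=-1.5),n) for u,z,t,n in W])
E
```

```text
tcp [ 0.5748 -0.1303  0.2317] yaw -5.57 tilt 22.6 roll 0.09
q [ 1.14  0.37 -1.19  1.97  0.59  0.7  -0.45] F [ 0.2 -1.1 -3.4] w 0.024479861707289684
u0 56.6 z0 136.4 th 22.60 v -0.8
[-0.2,-0.6,0.4] [0.018,0.000,0.001]  |0.8 1.0
[-0.2,-0.6,0.4] [0.018,0.000,0.001]  |0.8 1.0
[-0.2,-0.6,0.4] [0.018,0.000,0.001]  |0.8 1.0
[0.0,0.3,2.3] [0.031,-0.000,-0.000]  |2.3 1.8
[0.0,0.3,2.2] [0.031,0.000,0.000]  |2.3 1.8
[-0.0,0.4,1.4] [0.017,0.000,0.000]  |1.4 1.0
[0.0,0.4,1.4] [0.017,-0.000,-0.000]  |1.4 1.0
[-0.0,0.4,1.4] [0.017,0.000,0.000]  |1.4 1.0
```

View pics/j1.png

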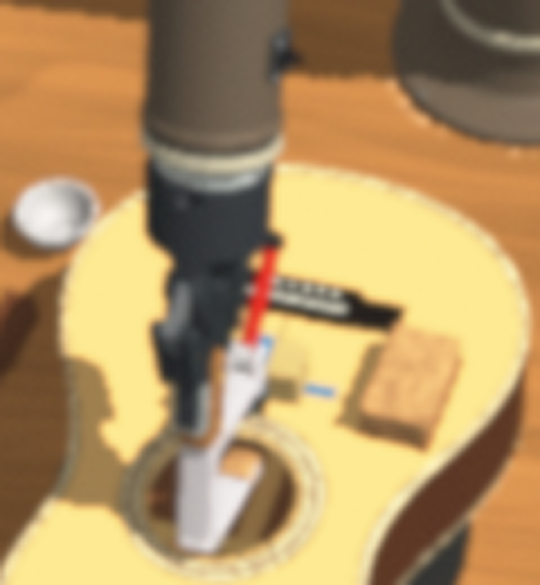

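Emit:
{"api": "play_rows", "payload": {"moves": [{"fingers": -1,"slide": [0,-0.6,0.3],"delta_rot": [0.018,0,0]},{"fingers": -1,"slide": [0,-0.6,0.3],"delta_rot": [0.018,0,0]},{"fingers": -1,"slide": [0,-0.6,0.3],"delta_rot": [0.018,0,0]},{"fingers": -1,"slide": [0,0.3,2.2],"delta_rot": [0.03,0,0]},{"fingers": -1,"slide": [0,0.3,2.2],"delta_rot": [0.03,0,0]},{"fingers": -1,"slide": [0,0.4,1.3],"delta_rot": [0.016,0,0]},{"fingers": -1,"slide": [0,0.4,1.3],"delta_rot": [0.016,0,0]},{"fingers": -1,"slide": [0,0.4,1.3],"delta_rot": [0.016,0,0]}]}}

```text
clock: 14.65
tool_pos: [0.5781, -0.1309, 0.2225]
orientation: [0.083, 0.736, 0.667, 0.075]
force: [-0.0, -0.0, -3.3]
width: 0.0247
```

```bash
python3 - <<'E'
from h import *
yt();where()
snap("scene","7");crop("scene","7",230,130,350,260,"pics/k1.png",4.5)
W=[(39.5,117,10.5,2),(37.5,112,7.5,3),(37,106,5,3)]
plan([(*tcp(u,z,t,v=-1.5),n) for u,z,t,n in W])
E
```

```text
tcp [ 0.5781 -0.1309  0.2225] yaw -5.63 tilt 12.8 roll 0.05
q [ 1.01  0.47 -1.14  1.83  0.58  0.94 -0.44] F [-0.  -0.  -3.3] w 0.024744580356260197
u0 43.2 z0 121.9 th 12.80 v -1.0
[-0.2,-0.4,2.0] [0.020,0.000,0.001]  |2.0 1.1
[-0.2,-0.3,2.0] [0.020,0.000,0.001]  |2.0 1.1
[-0.0,0.8,1.6] [0.017,-0.000,0.000]  |1.8 1.0
[0.0,0.9,1.5] [0.017,0.000,-0.000]  |1.8 1.0
[-0.0,0.9,1.5] [0.017,-0.000,0.000]  |1.8 1.0
[0.0,1.1,2.0] [0.015,0.000,0.000]  |2.3 0.8
[-0.0,1.1,2.0] [0.015,0.000,-0.000]  |2.3 0.8
[0.0,1.1,2.0] [0.015,-0.000,0.000]  |2.3 0.8
```

View pics/k1.png

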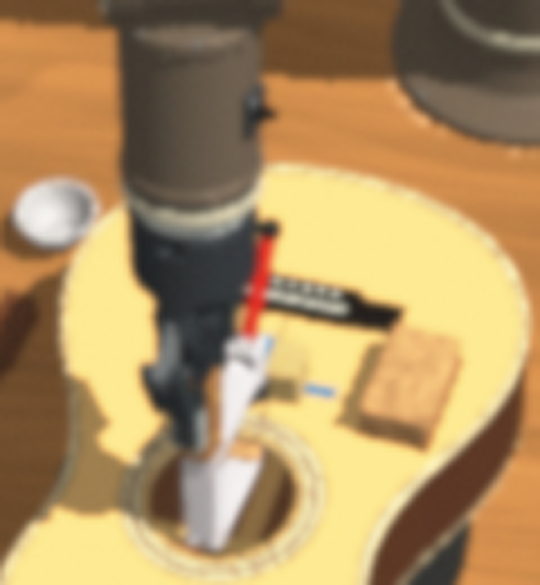

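Emit:
{"api": "play_rows", "payload": {"moves": [{"fingers": -1,"slide": [0,-0.4,1.9],"delta_rot": [0.02,0,0]},{"fingers": -1,"slide": [0,-0.4,1.9],"delta_rot": [0.02,0,0]},{"fingers": -1,"slide": [0,0.8,1.5],"delta_rot": [0.017,0,0]},{"fingers": -1,"slide": [0,0.8,1.5],"delta_rot": [0.017,0,0]},{"fingers": -1,"slide": [0,0.8,1.5],"delta_rot": [0.017,0,0]},{"fingers": -1,"slide": [0,1,1.9],"delta_rot": [0.014,0,0]},{"fingers": -1,"slide": [0,1,1.9],"delta_rot": [0.014,0,0]},{"fingers": -1,"slide": [0,1,1.9],"delta_rot": [0.014,0,0]}]}}

```text
clock: 15.7
tool_pos: [0.5856, -0.1319, 0.2084]
orientation: [0.03, 0.741, 0.671, 0.027]
force: [0.0, -0.1, -2.7]
width: 0.0251
```

```bash
python3 - <<'E'
from h import *
yt();where()
W=[(35,102,3,3),(32,99.5,0,4)]
plan([(*tcp(u,z,t,v=-1.5),n) for u,z,t,n in W])
E
```

```text
tcp [ 0.5856 -0.1319  0.2084] yaw -5.66 tilt 4.66 roll 0.05
q [ 0.9   0.57 -1.08  1.71  0.58  1.12 -0.43] F [ 0.  -0.1 -2.7] w 0.025072356932749385
u0 36.3 z0 105.5 th 4.66 v -1.3
[-0.1,0.5,1.1] [0.010,0.000,0.000]  |1.2 0.6
[-0.1,0.5,1.1] [0.010,0.000,0.000]  |1.2 0.6
[-0.1,0.5,1.1] [0.010,0.000,0.000]  |1.2 0.6
[-0.0,0.6,0.6] [0.013,0.000,-0.000]  |0.8 0.7
[0.0,0.6,0.6] [0.013,-0.000,0.000]  |0.8 0.8
[0.0,0.6,0.6] [0.013,-0.000,-0.000]  |0.8 0.8
[-0.0,0.6,0.6] [0.013,0.000,0.000]  |0.8 0.7
```

Emit:
{"api": "play_rows", "payload": {"moves": [{"fingers": -1,"slide": [0,0.5,1.1],"delta_rot": [0.01,0,0]},{"fingers": -1,"slide": [0,0.5,1.1],"delta_rot": [0.01,0,0]},{"fingers": -1,"slide": [0,0.5,1.1],"delta_rot": [0.01,0,0]},{"fingers": -1,"slide": [0,0.6,0.6],"delta_rot": [0.013,0,0]},{"fingers": -1,"slide": [0,0.6,0.6],"delta_rot": [0.013,0,0]},{"fingers": -1,"slide": [0,0.6,0.6],"delta_rot": [0.013,0,0]},{"fingers": -1,"slide": [0,0.6,0.5],"delta_rot": [0.012,0,0]},{"fingers": -1,"slide": [0,0,0],"delta_rot": [0,0,0]}]}}

```text
clock: 16.7
tool_pos: [0.5905, -0.1323, 0.2024]
orientation: [-0.002, 0.741, 0.671, -0.002]
force: [-0.3, -0.3, -3.3]
width: 0.0249
```

```bash
python3 - <<'E'
from h import *
yt();where()
for n in("scene","top"): snap(n,"8")
crop("scene","8",250,170,330,250,"pics/l1.png",7)
crop("top","8",320,180,430,300,"pics/l2.png",5)
p,q=cur(); M=(q*Q90.inv()).as_matrix(); X=M[:,0];Y=-M[:,1];Zc=-M[:,2]
pts={"jaw end ctr":(-103,0,80),"jaw under L":(-103,11,72),"padL bottom":(-90,15,60),"pad back bottom":(-75,0,60),"lever end":(-141,0,157),"barback top":(7,0,88),"bar z40":(7,0,40),"barL z40":(7,11,40),"pivot":(-90,0,96),"shoe L":(-74,11,15)}
for k,v in pts.items():
    w=p+(X*v[0]+Y*v[1]+Zc*(v[2]-103.2))/1000
    print(k,w.round(3),((proj("scene",w)[0]-[250,170])*7).round(0),((proj("top",w)[0]-[320,180])*5).round(0))
E
```

```text
tcp [ 0.5905 -0.1323  0.2024] yaw -5.67 tilt -0.3 roll 0.03
q [ 0.84  0.63 -1.05  1.63  0.57  1.23 -0.43] F [-0.3 -0.3 -3.3] w 0.0248549930438725
u0 32.3 z0 99.2 th -0.30 v -1.2
jaw end ctr [ 0.488 -0.122  0.18 ] [243. 280.] [262. 401.]
jaw under L [ 0.489 -0.111  0.172] [269. 296.] [237. 401.]
padL bottom [ 0.502 -0.109  0.16 ] [271. 339.] [229. 377.]
pad back bottom [ 0.515 -0.125  0.16 ] [227. 360.] [262. 348.]
lever end [ 0.45  -0.118  0.257] [258.  95.] [268. 464.]
barback top [ 0.597 -0.133  0.187] [160. 479.] [277. 170.]
bar z40 [ 0.597 -0.133  0.139] [170. 543.] [270. 190.]
barL z40 [ 0.598 -0.122  0.139] [196. 549.] [248. 188.]
pivot [ 0.501 -0.123  0.196] [231. 281.] [266. 369.]
shoe L [ 0.517 -0.114  0.115] [258. 427.] [234. 357.]
```

View pics/l1.png

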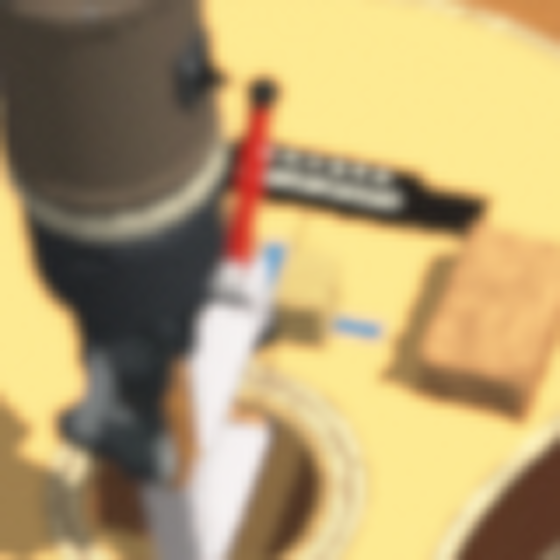

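View pics/l2.png

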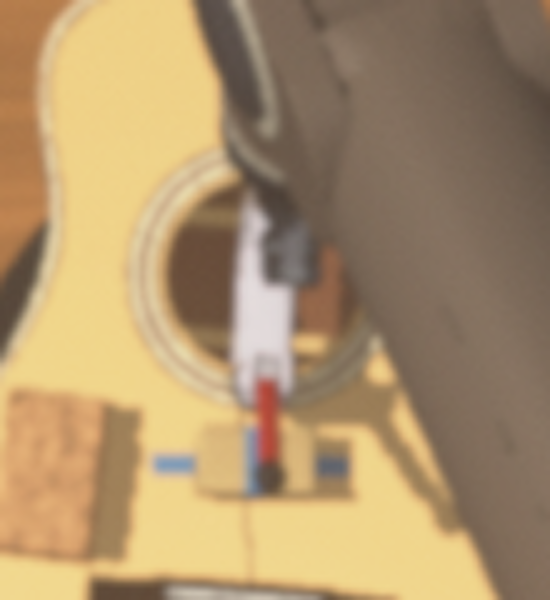

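Emit:
{"api": "play_rows", "payload": {"moves": [{"fingers": -1,"slide": [0,-2,-0.3],"delta_rot": [-0.003,0,0]},{"fingers": -1,"slide": [0,-2,0],"delta_rot": [-0.003,0,0]},{"fingers": -1,"slide": [0,-2,0],"delta_rot": [0,0,0]},{"fingers": -1,"slide": [0,-2,0],"delta_rot": [0,0,0]},{"fingers": -1,"slide": [0,-2,0],"delta_rot": [0,0,0]},{"fingers": -1,"slide": [0,-2,0],"delta_rot": [0,0,0]},{"fingers": -1,"slide": [0,0,0],"delta_rot": [0,0,0]},{"fingers": -1,"slide": [0,0,0],"delta_rot": [0,0,0]}]}}

```text
clock: 17.8
tool_pos: [0.5771, -0.1313, 0.2031]
orientation: [0.001, 0.741, 0.671, 0.0]
force: [-0.9, -0.1, -4.1]
width: 0.0247
```

```bash
python3 - <<'E'
from h import *
yt();where()
snap("scene","9")
crop("scene","9",250,170,330,250,"pics/m1.png",7)
E
```

```text
tcp [ 0.5771 -0.1313  0.2031] yaw -5.67 tilt 0.1 roll 0.07
q [ 0.87  0.6  -1.06  1.67  0.56  1.21 -0.43] F [-0.9 -0.1 -4.1] w 0.02472587314641576
u0 19.6 z0 99.9 th 0.10 v -1.6
```

View pics/m1.png

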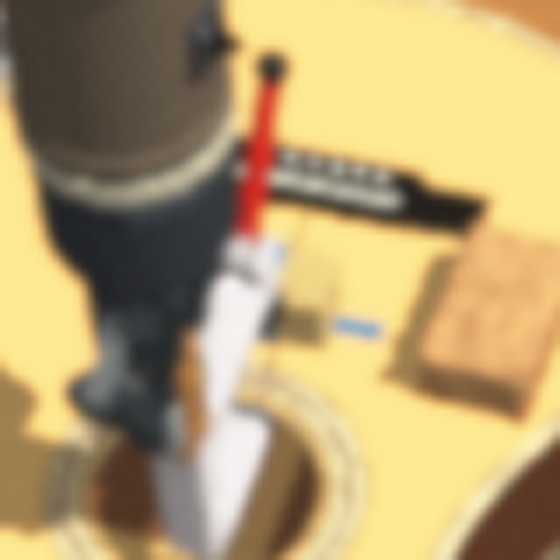

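Emit:
{"api": "play_rows", "payload": {"moves": [{"fingers": -1,"slide": [0.1,-3,0],"delta_rot": [0,0,0]},{"fingers": -1,"slide": [0.1,-3,0],"delta_rot": [0,0,0]},{"fingers": -1,"slide": [0.1,-3,0],"delta_rot": [0,0,0]},{"fingers": -1,"slide": [0.1,-3,0],"delta_rot": [0,0,0]},{"fingers": -1,"slide": [0.1,-3,0],"delta_rot": [0,0,0]},{"fingers": -1,"slide": [0.1,-3,0],"delta_rot": [0,0,0]},{"fingers": -1,"slide": [0,-2.5,0],"delta_rot": [0,0,0]},{"fingers": -1,"slide": [0,0,0],"delta_rot": [0,0,0]}]}}

```text
clock: 18.85
tool_pos: [0.5552, -0.1284, 0.2031]
orientation: [0.001, 0.741, 0.671, 0.0]
force: [0.9, -0.7, -4.3]
width: 0.0253
```

```bash
python3 - <<'E'
from h import *
yt();where()
for n in("scene","top"): snap(n,"10")
crop("scene","10",250,170,330,250,"pics/n1.png",7)
crop("top","10",320,180,430,300,"pics/n2.png",5)
p,q=cur(); M=(q*Q90.inv()).as_matrix(); X=M[:,0];Y=-M[:,1];Zc=-M[:,2]
pts={"jaw end ctr":(-103,0,88),"jaw L":(-103,11,88),"jaw R":(-103,-11,88),"lever end":(-141,0,157),"barback z30 ":(7,0,30)}
for k,v in pts.items():
    w=p+(X*v[0]+Y*v[1]+Zc*(v[2]-103.2))/1000
    print(k,w.round(3),((proj("scene",w)[0]-[250,170])*7).round(0),((proj("top",w)[0]-[320,180])*5).round(0))
E
```

```text
tcp [ 0.5552 -0.1284  0.2031] yaw -5.66 tilt 0.1 roll 0.08
q [ 0.9   0.57 -1.08  1.72  0.54  1.18 -0.43] F [ 0.9 -0.7 -4.3] w 0.02529852600763484
u0 -2.6 z0 99.9 th 0.10 v -0.9
jaw end ctr [ 0.453 -0.118  0.188] [268. 205.] [257. 473.]
jaw L [ 0.454 -0.107  0.188] [292. 210.] [234. 471.]
jaw R [ 0.452 -0.129  0.188] [243. 200.] [280. 474.]
lever end [ 0.415 -0.114  0.257] [284.  32.] [262. 544.]
barback z30  [ 0.563 -0.129  0.13 ] [199. 489.] [263. 262.]
```

View pics/n1.png

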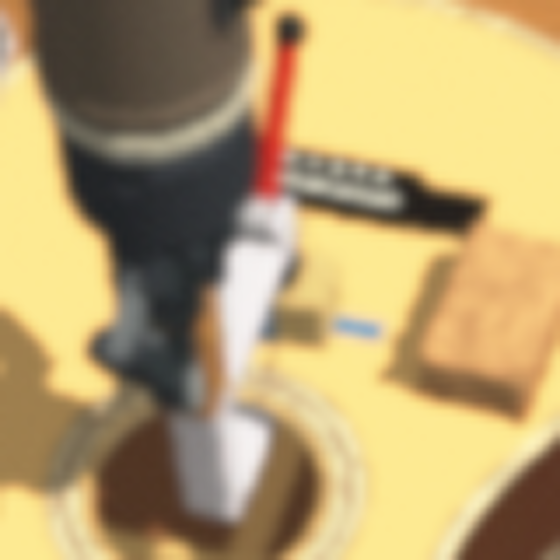

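View pics/n2.png

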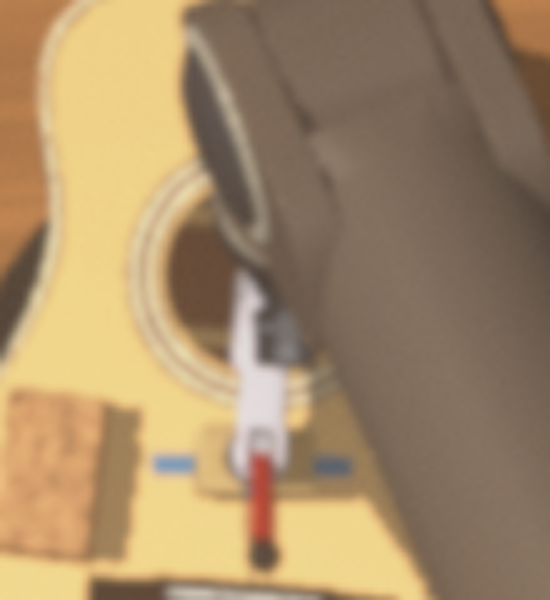

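```bash
python3 - <<'E'
from h import *
f=lambda n,w,o,s:((proj(n,w)-o)*s).round(0)
c=[(.464,-.1185,.157)]
print("caul",f("top",c,[320,180],5),f("scene",c,[250,170],7))
print("pad on caul at z.160",f("top",[(.464,-.1185,.160)],[320,180],5))
crop("top","10",350,255,400,300,"pics/o2.png",14)
E
```

```text
caul [[253. 456.]] [[267. 270.]]
pad on caul at z.160 [[253. 455.]]
```

View pics/o2.png

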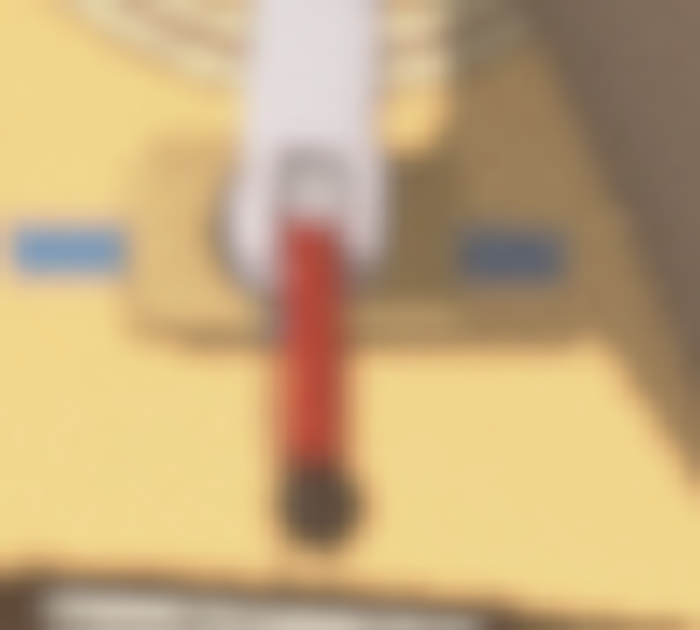

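Emit:
{"api": "play_rows", "payload": {"moves": [{"fingers": -1,"slide": [0.8,-0.8,0.2],"delta_rot": [0,0,0]},{"fingers": -1,"slide": [0.8,-0.8,0.2],"delta_rot": [0,0,0]},{"fingers": -1,"slide": [0,0,0.5],"delta_rot": [0,0,0]},{"fingers": -1,"slide": [0,0,0.5],"delta_rot": [0,0,0]},{"fingers": -1,"slide": [0,0,0.4],"delta_rot": [0,0,0]},{"fingers": -1,"slide": [0,0,0],"delta_rot": [0,0,0]},{"fingers": -1,"slide": [0,0,0],"delta_rot": [0,0,0]},{"fingers": -1,"slide": [0,0,0],"delta_rot": [0,0,0]}]}}

```text
clock: 19.95
tool_pos: [0.5541, -0.1264, 0.2012]
orientation: [0.001, 0.741, 0.671, 0.0]
force: [0.1, 0.1, -3.8]
width: 0.0247
```

```bash
python3 - <<'E'
from h import *
yt();where()
E
```

```text
tcp [ 0.5541 -0.1264  0.2012] yaw -5.65 tilt 0.11 roll 0.06
q [ 0.9   0.57 -1.08  1.73  0.55  1.18 -0.43] F [ 0.1  0.1 -3.8] w 0.024743990345305264
u0 -3.8 z0 98.0 th 0.11 v 1.0
```

Emit:
{"api": "play_rows", "payload": {"moves": [{"fingers": -1,"slide": [0,0,0.4],"delta_rot": [0,0,0]},{"fingers": -1,"slide": [0,0,0.4],"delta_rot": [0,0,0]},{"fingers": -1,"slide": [0,0,0.3],"delta_rot": [0,0,0]},{"fingers": -0.34,"slide": [0,0,0],"delta_rot": [0,0,0]},{"fingers": -0.3,"slide": [0,0,0],"delta_rot": [0,0,0]},{"fingers": -0.2,"slide": [0,0,0],"delta_rot": [0,0,0]},{"fingers": -0.1,"slide": [0,0,0],"delta_rot": [0,0,0]},{"fingers": 0.1,"slide": [0,0,0],"delta_rot": [0,0,0]}]}}

```text
clock: 20.95
tool_pos: [0.5552, -0.1263, 0.2011]
orientation: [0.002, 0.741, 0.671, 0.001]
force: [-0.0, 0.2, -0.9]
width: 0.0472
```

Emit:
{"api": "play_rows", "payload": {"moves": [{"fingers": 0.3,"slide": [0,0,0],"delta_rot": [0,0,0]},{"fingers": 0.6,"slide": [0,0,0],"delta_rot": [0,0,0]},{"fingers": 1,"slide": [0,0,0],"delta_rot": [0,0,0]},{"fingers": 1,"slide": [0,0,0],"delta_rot": [0,0,0]},{"fingers": 1,"slide": [0,6,-5],"delta_rot": [0,0,0]},{"fingers": 1,"slide": [0,2,-15],"delta_rot": [0,0,0]},{"fingers": 1,"slide": [0,2,-30],"delta_rot": [0,0,0]},{"fingers": 1,"slide": [0,0,-40],"delta_rot": [0,0,0]}]}}

```text
clock: 21.95
tool_pos: [0.5645, -0.1272, 0.2934]
orientation: [-0.0, 0.741, 0.672, 0.0]
force: [0.4, -0.5, -0.8]
width: 0.0854
```

```bash
python3 - <<'E'
from h import *
yt()
for n in("scene","top"): snap(n,"11")
crop("scene","11",250,170,330,250,"pics/p1.png",7)
crop("top","11",340,220,420,310,"pics/p2.png",6)
E
```

```text
tcp [ 0.5645 -0.1272  0.2934] yaw -5.63 tilt 0.01 roll -0.02
q [ 0.92  0.51 -1.13  1.58  0.47  1.35 -0.36] F [ 0.4 -0.5 -0.8] w 0.0853968077796323
```

View pics/p1.png

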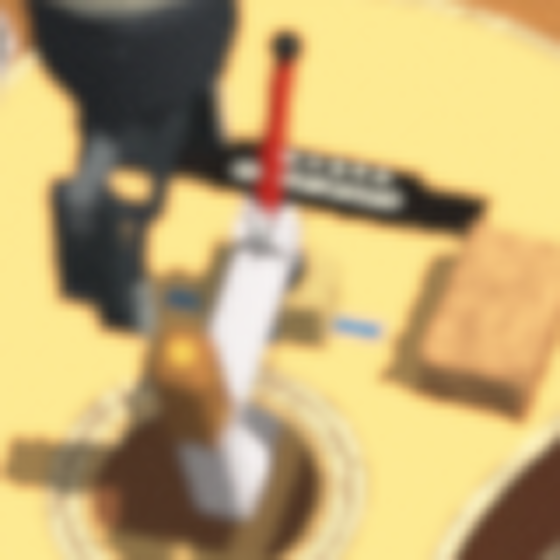

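View pics/p2.png

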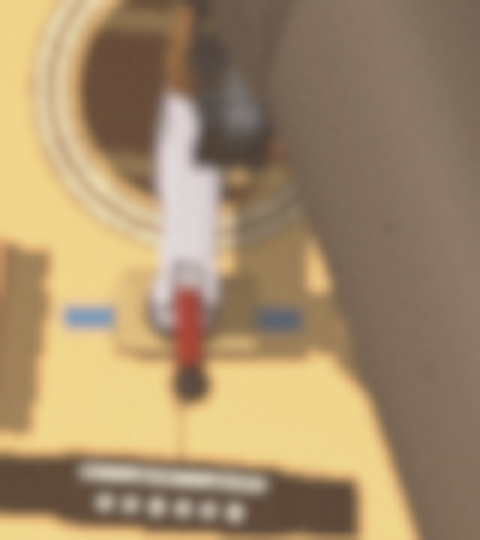

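```bash
python3 - <<'E'
from h import *
a=(np.array([190,383])+.5)/6-.5+[340,220]; b=(np.array([287,45])+.5)/7-.5+[250,170]
o1,d1=ray("top",[a]);o2,d2=ray("scene",[b]); d1=d1[0];d2=d2[0]
A=np.c_[d1,-d2]; t=np.linalg.lstsq(A,o2-o1,rcond=None)[0]; X1=o1+t[0]*d1;X2=o2+t[1]*d2; X=(X1+X2)/2
print("knob",X,np.linalg.norm(X1-X2))
y=np.radians(YAW); d=(X[:2]-HOLE)*1000; print("u,v",d@[np.cos(y),np.sin(y)],d@[-np.sin(y),np.cos(y)])
ex=np.array([np.cos(y),np.sin(y)])
def T(u,z,v=0): return np.array([*(HOLE+ex*u/1000+np.array([-np.sin(y),np.cos(y)])*v/1000),z])
plan([(T(-20,.36),Rg(YAW,0),3),(T(-132,.36),Rg(YAW,0),3),(T(-132,.29),Rg(YAW,0),2)])
E
```

```text
knob [ 0.42637188 -0.11186353  0.26387735] 0.00015592564760712194
u,v -132.57003304306758 2.883905030360793
[-0.8,-9.4,-21.0] [0.003,0.000,0.000]  |23.0 0.2
[-0.8,-9.4,-20.9] [0.003,0.000,0.000]  |23.0 0.2
[-0.8,-9.5,-20.9] [0.003,0.000,0.000]  |23.0 0.2
[0.0,-37.3,0.0] [-0.000,-0.000,0.000]  |37.3 0.0
[-0.0,-37.3,0.0] [-0.000,-0.000,0.000]  |37.3 0.0
[-0.0,-37.3,0.0] [-0.000,-0.000,0.000]  |37.3 0.0
[0.0,-0.0,35.0] [0.000,0.000,-0.000]  |35.0 0.0
[0.0,-0.0,35.0] [0.000,0.000,-0.000]  |35.0 0.0
```

Emit:
{"api": "play_rows", "payload": {"moves": [{"fingers": 1,"slide": [0,0,-25],"delta_rot": [0,0,0]},{"fingers": -1,"slide": [0,-9,-25],"delta_rot": [0,0,0]},{"fingers": -1,"slide": [0,-20,-15],"delta_rot": [0,0,0]},{"fingers": -1,"slide": [0,-37,0],"delta_rot": [0,0,0]},{"fingers": -1,"slide": [0,-37,0],"delta_rot": [0,0,0]},{"fingers": -1,"slide": [0,-35,0],"delta_rot": [0,0,0]},{"fingers": -1,"slide": [0,0,30],"delta_rot": [0,0,0]},{"fingers": -1,"slide": [0,0,20],"delta_rot": [0,0,0]}], "squeeze": 60}}

```text
clock: 23.05
tool_pos: [0.427, -0.1141, 0.3165]
orientation: [0.007, 0.743, 0.669, 0.002]
force: [0.0, -0.2, -0.3]
width: 0.0003
```

```bash
cat >> h.py <<'E'
def T(u,z,v=0):
    y=np.radians(YAW); return np.array([*(HOLE+np.array([np.cos(y),np.sin(y)])*u/1000+np.array([-np.sin(y),np.cos(y)])*v/1000),z])
def uv():
    p,_=cur(); y=np.radians(YAW); d=(p[:2]-HOLE)*1000; print("u %.1f v %.1f z %.4f"%(d@[np.cos(y),np.sin(y)],d@[-np.sin(y),np.cos(y)],p[2]), r.state()['force'].round(1))
E
python3 - <<'E'
from h import *
yt();uv()
plan([(T(-133,.278,2),Rg(YAW,0),2)])
E
```

```text
tcp [ 0.427  -0.1141  0.3165] yaw -5.98 tilt 0.74 roll 0.34
q [ 1.36  0.19 -1.33  1.84  0.2   1.25 -0.13] F [ 0.  -0.2 -0.3] w 0.00027654397275696073
u -131.8 v 0.7 z 0.3165 [ 0.  -0.2 -0.3]
[0.8,-0.9,19.2] [0.006,0.003,-0.002]  |19.3 0.4
[0.7,-0.7,19.2] [0.006,0.003,-0.002]  |19.3 0.4
```

Emit:
{"api": "play_rows", "payload": {"moves": [{"fingers": -1,"slide": [0.8,-2,18],"delta_rot": [0.006,0.003,-0.002]},{"fingers": -1,"slide": [0.7,-3,18],"delta_rot": [0.006,0.003,-0.002]},{"fingers": -1,"slide": [0,-4,5],"delta_rot": [0,0,0]},{"fingers": -1,"slide": [0,-4,4],"delta_rot": [0,0,0]},{"fingers": -1,"slide": [0,-4,3],"delta_rot": [0,0,0]},{"fingers": -1,"slide": [0,-4,3],"delta_rot": [0,0,0]},{"fingers": -1,"slide": [0,-4,3],"delta_rot": [0,0,0]},{"fingers": -1,"slide": [0,0,0],"delta_rot": [0,0,0]}]}}

```text
clock: 24.05
tool_pos: [0.4015, -0.109, 0.2602]
orientation: [0.0, 0.741, 0.672, 0.0]
force: [-0.3, -0.5, -0.1]
width: -0.0002
```

```bash
python3 - <<'E'
from h import *
yt();uv()
snap("scene","12")
crop("scene","12",240,160,330,250,"pics/q1.png",6.5)
E
```

```text
tcp [ 0.4015 -0.109   0.2602] yaw -5.58 tilt 0.04 roll -0.02
q [ 1.37  0.2  -1.33  1.97  0.21  1.13 -0.14] F [-0.3 -0.5 -0.1] w -0.00023224412840052106
u -157.6 v 3.3 z 0.2602 [-0.3 -0.5 -0.1]
```

View pics/q1.png

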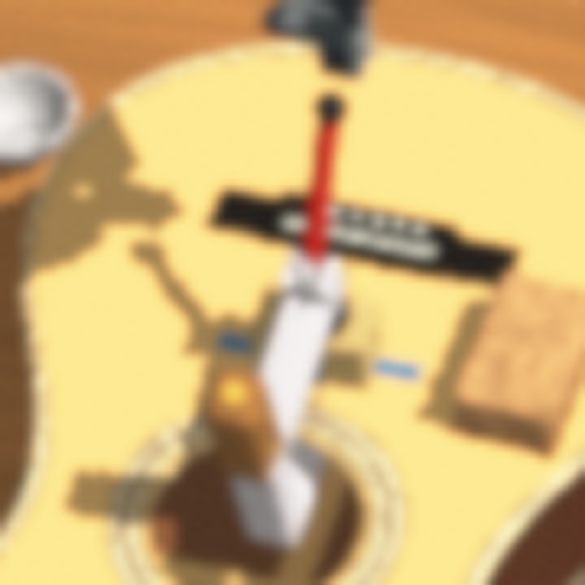

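Emit:
{"api": "play_rows", "payload": {"moves": [{"fingers": -1,"slide": [-1,0,-25],"delta_rot": [0,0,0]},{"fingers": -1,"slide": [0,20,0],"delta_rot": [0,0,0]},{"fingers": -1,"slide": [0,0,6],"delta_rot": [0,0,0]},{"fingers": -1,"slide": [0,0,6],"delta_rot": [0,0,0]},{"fingers": -1,"slide": [0,-2,4],"delta_rot": [0,0,0]},{"fingers": -1,"slide": [0,-4,3],"delta_rot": [0,0,0]},{"fingers": -1,"slide": [0,-4,3],"delta_rot": [0,0,0]},{"fingers": -1,"slide": [0,0,0],"delta_rot": [0,0,0]}]}}

```text
clock: 25.1
tool_pos: [0.4095, -0.1114, 0.2625]
orientation: [-0.0, 0.741, 0.671, -0.0]
force: [0.5, 1.1, 0.1]
width: -0.0005
```

```bash
python3 - <<'E'
from h import *
yt();uv()
snap("scene","13")
crop("scene","13",240,160,330,250,"pics/r1.png",6.5)
E
```

```text
tcp [ 0.4095 -0.1114  0.2625] yaw -5.65 tilt -0.03 roll 0.03
q [ 1.34  0.23 -1.32  1.95  0.24  1.15 -0.17] F [0.5 1.1 0.1] w -0.0004942764308461654
u -149.4 v 1.6 z 0.2625 [0.5 1.1 0.1]
```

View pics/r1.png

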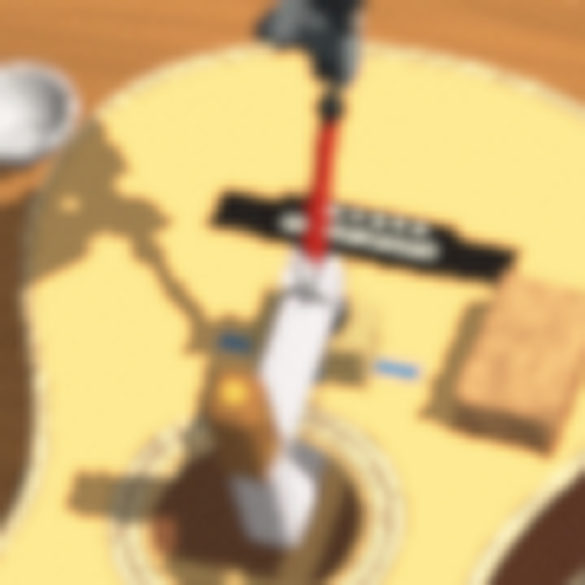

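Emit:
{"api": "play_rows", "payload": {"moves": [{"fingers": -1,"slide": [0,0,-27],"delta_rot": [0,0,0]},{"fingers": -1,"slide": [0,19,0],"delta_rot": [0,0,0]},{"fingers": -1,"slide": [0,0,6],"delta_rot": [0,0,0]},{"fingers": -1,"slide": [0,0,6],"delta_rot": [0,0,0]},{"fingers": -1,"slide": [0,0,4],"delta_rot": [0,0,0]},{"fingers": -1,"slide": [0,0,3],"delta_rot": [0,0,0]},{"fingers": -1,"slide": [0,0,3],"delta_rot": [0,0,0]},{"fingers": -1,"slide": [0,0,0],"delta_rot": [0,0,0]}]}}

```text
clock: 26.15
tool_pos: [0.4272, -0.1138, 0.2667]
orientation: [-0.0, 0.741, 0.671, -0.001]
force: [-0.4, -0.2, -0.6]
width: -0.0004
```

```bash
python3 - <<'E'
from h import *
yt();uv()
snap("scene","14")
crop("scene","14",240,160,330,250,"pics/s1.png",6.5)
E
```

```text
tcp [ 0.4272 -0.1138  0.2667] yaw -5.71 tilt -0.09 roll 0.07
q [ 1.27  0.27 -1.29  1.91  0.28  1.17 -0.22] F [-0.4 -0.2 -0.6] w -0.0003669621982907014
u -131.6 v 1.1 z 0.2667 [-0.4 -0.2 -0.6]
```

View pics/s1.png

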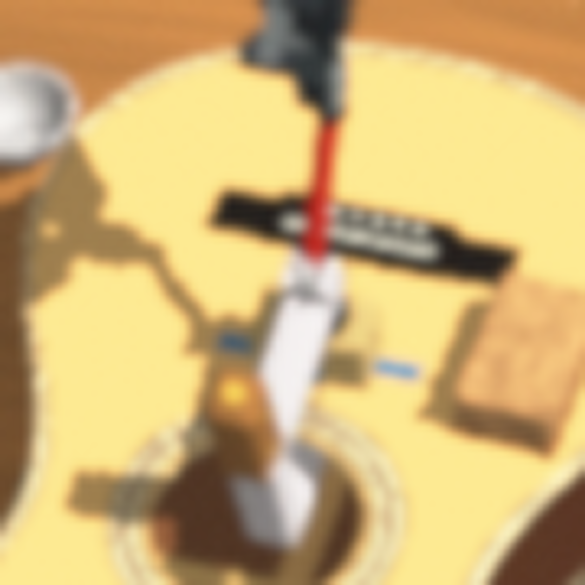

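Emit:
{"api": "play_rows", "payload": {"moves": [{"fingers": -1,"slide": [0.5,2,0],"delta_rot": [0,0,0]},{"fingers": -1,"slide": [0,0,3],"delta_rot": [0,0,0]},{"fingers": -1,"slide": [0,0,3],"delta_rot": [0,0,0]},{"fingers": -1,"slide": [0,-1,3],"delta_rot": [0,0,0]},{"fingers": -1,"slide": [0,-3,3],"delta_rot": [0,0,0]},{"fingers": -1,"slide": [0,-3,3],"delta_rot": [0,0,0]},{"fingers": -1,"slide": [0,-3,3],"delta_rot": [0,0,0]},{"fingers": -1,"slide": [0,0,0],"delta_rot": [0,0,0]}]}}

```text
clock: 27.2
tool_pos: [0.4154, -0.1112, 0.2549]
orientation: [-0.002, 0.742, 0.671, -0.008]
force: [-4.5, 0.6, 7.7]
width: 0.0001
```

```bash
python3 - <<'E'
from h import *
yt();uv()
snap("scene","15")
crop("scene","15",240,160,330,250,"pics/t1.png",6.5)
E
```

```text
tcp [ 0.4154 -0.1112  0.2549] yaw -5.73 tilt -0.85 roll 0.52
q [ 1.27  0.26 -1.29  1.94  0.28  1.16 -0.23] F [-4.5  0.6  7.7] w 0.00013158251266797723
u -143.6 v 2.5 z 0.2549 [-4.5  0.6  7.7]
```

View pics/t1.png

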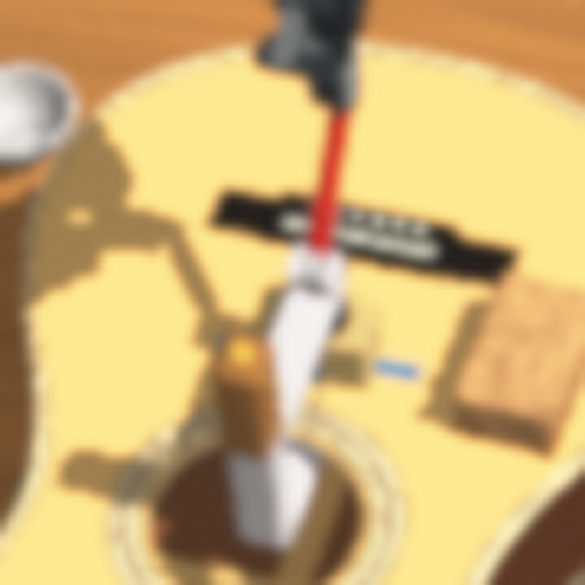

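Emit:
{"api": "play_rows", "payload": {"moves": [{"fingers": -1,"slide": [0,-4,2],"delta_rot": [-0.005,0,0]},{"fingers": -1,"slide": [0,-4,2.5],"delta_rot": [-0.005,0,0]},{"fingers": -1,"slide": [0,-4,3],"delta_rot": [-0.005,0,0]},{"fingers": -1,"slide": [0,-3,3],"delta_rot": [0,0,0]},{"fingers": -1,"slide": [0,-3,3],"delta_rot": [0,0,0]},{"fingers": -1,"slide": [0,-2,3],"delta_rot": [0,0,0]},{"fingers": -1,"slide": [0,-1,3],"delta_rot": [0,0,0]},{"fingers": -1,"slide": [0,-1,3],"delta_rot": [0,0,0]}]}}

```text
clock: 28.25
tool_pos: [0.3933, -0.1093, 0.2318]
orientation: [0.004, 0.742, 0.671, -0.003]
force: [-1.2, 0.3, 4.2]
width: -0.0002
```

```bash
python3 - <<'E'
from h import *
yt();uv()
snap("scene","16")
crop("scene","16",240,160,330,250,"pics/u1.png",6.5)
E
```

```text
tcp [ 0.3933 -0.1093  0.2318] yaw -5.74 tilt 0.16 roll 0.56
q [ 1.34  0.22 -1.32  2.03  0.26  1.07 -0.19] F [-1.2  0.3  4.2] w -0.0002196672357292884
u -165.7 v 2.2 z 0.2318 [-1.2  0.3  4.2]
```

View pics/u1.png

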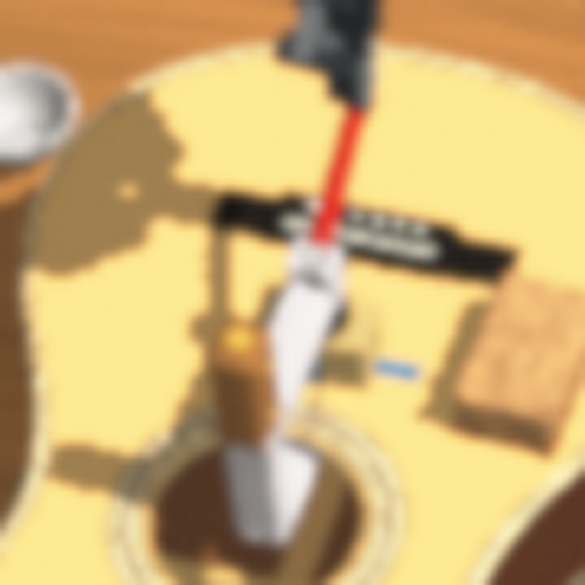

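Emit:
{"api": "play_rows", "payload": {"moves": [{"fingers": -1,"slide": [0,-1,3],"delta_rot": [0,0,0]},{"fingers": -1,"slide": [0,-1,3],"delta_rot": [0,0,0]},{"fingers": -1,"slide": [0,-1,3],"delta_rot": [0,0,0]},{"fingers": -1,"slide": [0,-1,3],"delta_rot": [0,0,0]},{"fingers": -1,"slide": [0,0,2],"delta_rot": [0,0,0]},{"fingers": -1,"slide": [0,0,2],"delta_rot": [0,0,0]},{"fingers": -1,"slide": [0,0,2],"delta_rot": [0,0,0]},{"fingers": -1,"slide": [0,0,1.5],"delta_rot": [0,0,0]}]}}

```text
clock: 29.3
tool_pos: [0.3874, -0.1087, 0.21]
orientation: [0.003, 0.742, 0.671, -0.004]
force: [-1.5, 1.1, 3.5]
width: 0.0001
```

```bash
python3 - <<'E'
from h import *
yt();uv()
snap("scene","17")
crop("scene","17",240,160,330,250,"pics/v1.png",6.5)
E
```

```text
tcp [ 0.3874 -0.1087  0.21  ] yaw -5.73 tilt -0.06 roll 0.53
q [ 1.31  0.25 -1.29  2.07  0.29  1.02 -0.23] F [-1.5  1.1  3.5] w 0.00010332504021586588
u -171.7 v 2.1 z 0.2100 [-1.5  1.1  3.5]
```

View pics/v1.png

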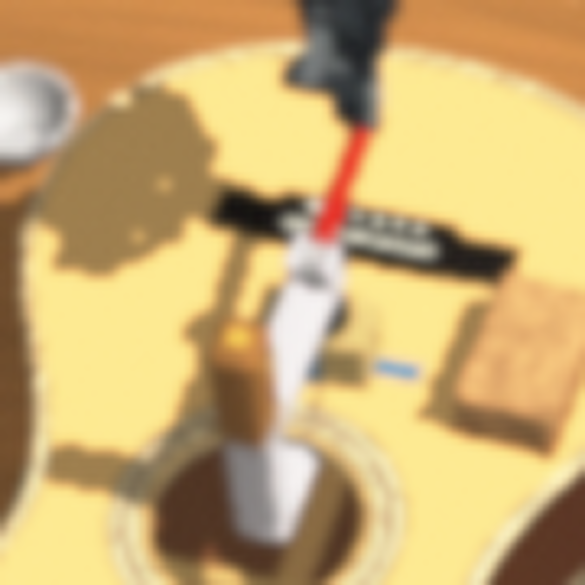

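Emit:
{"api": "play_rows", "payload": {"moves": [{"fingers": -1,"slide": [0,0,2],"delta_rot": [0,0,0]},{"fingers": -1,"slide": [0,0,2],"delta_rot": [0,0,0]},{"fingers": -1,"slide": [0,0,1.5],"delta_rot": [0,0,0]},{"fingers": -1,"slide": [0,0,1],"delta_rot": [0,0,0]},{"fingers": -1,"slide": [0,0,1],"delta_rot": [0,0,0]},{"fingers": -1,"slide": [0,0,1],"delta_rot": [0,0,0]},{"fingers": -1,"slide": [0,0,0],"delta_rot": [0,0,0]},{"fingers": -1,"slide": [0,0,0],"delta_rot": [0,0,0]}]}}

```text
clock: 30.35
tool_pos: [0.3863, -0.1086, 0.2039]
orientation: [0.002, 0.742, 0.671, -0.007]
force: [-4.2, 1.7, 8.5]
width: -0.0001
```

```bash
python3 - <<'E'
from h import *
yt();uv()
snap("scene","18")
crop("scene","18",240,160,330,250,"pics/w1.png",6.5)
E
```

```text
tcp [ 0.3863 -0.1086  0.2039] yaw -5.76 tilt -0.39 roll 0.78
q [ 1.29  0.26 -1.28  2.08  0.31  1.02 -0.25] F [-4.2  1.7  8.5] w -9.012355790018498e-05
u -172.8 v 2.2 z 0.2039 [-4.2  1.7  8.5]
```

View pics/w1.png

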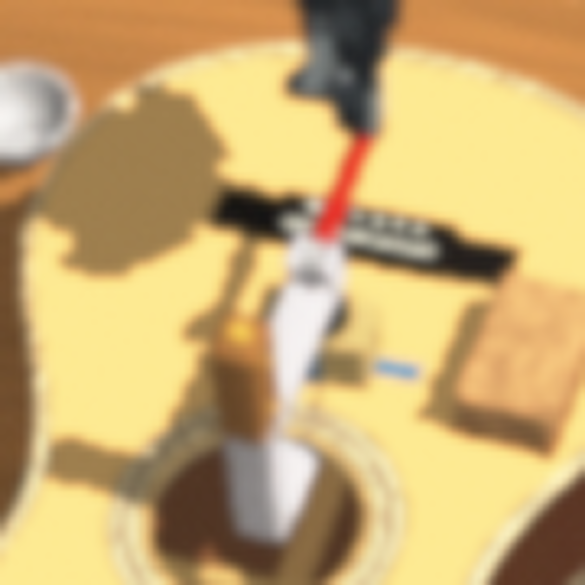

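Emit:
{"api": "play_rows", "payload": {"moves": [{"fingers": -1,"slide": [0,-0.5,2],"delta_rot": [-0.004,0,0]},{"fingers": -1,"slide": [0,-0.5,2],"delta_rot": [-0.004,0,0]},{"fingers": -1,"slide": [0,-0.5,2],"delta_rot": [0,0,0]},{"fingers": -1,"slide": [0,0,2],"delta_rot": [0,0,0]},{"fingers": -1,"slide": [0,0,2],"delta_rot": [0,0,0]},{"fingers": -1,"slide": [0,0,2],"delta_rot": [0,0,0]},{"fingers": -1,"slide": [0,0,2],"delta_rot": [0,0,0]},{"fingers": -1,"slide": [0,0,2],"delta_rot": [0,0,0]}]}}

```text
clock: 31.4
tool_pos: [0.3845, -0.1084, 0.198]
orientation: [0.006, 0.742, 0.67, -0.013]
force: [-15.8, 2.1, 39.5]
width: -0.0002
```

```bash
python3 - <<'E'
from h import *
yt();uv()
snap("scene","19")
crop("scene","19",240,160,330,250,"pics/x1.png",6.5)
E
```

```text
tcp [ 0.3845 -0.1084  0.198 ] yaw -5.87 tilt -0.53 roll 1.55
q [ 1.26  0.26 -1.27  2.09  0.33  1.01 -0.28] F [-15.8   2.1  39.5] w -0.0001986592666516323
u -174.6 v 2.2 z 0.1980 [-15.8   2.1  39.5]
```

View pics/x1.png

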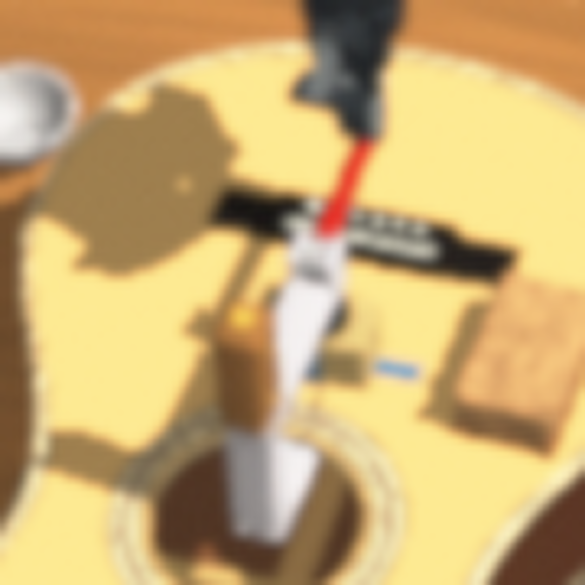

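Emit:
{"api": "play_rows", "payload": {"moves": [{"fingers": -1,"slide": [0,0,-2],"delta_rot": [0,0,0]},{"fingers": -1,"slide": [0,0,-3],"delta_rot": [0,0,0]},{"fingers": -1,"slide": [0,0,-6],"delta_rot": [0,0,0]},{"fingers": -1,"slide": [0,0,-20],"delta_rot": [0,0,0]},{"fingers": -1,"slide": [0,0,-40],"delta_rot": [0,0,0]},{"fingers": -1,"slide": [-30,0,-40],"delta_rot": [0,0,0]},{"fingers": -1,"slide": [-50,0,-30],"delta_rot": [0,0,0]},{"fingers": -1,"slide": [-50,0,0],"delta_rot": [0,0,0]}]}}

```text
clock: 32.45
tool_pos: [0.3755, -0.2338, 0.3489]
orientation: [0.008, 0.739, 0.673, -0.014]
force: [-0.0, -0.4, -0.2]
width: 0.0001
```

```bash
python3 - <<'E'
from h import *
yt();uv()
for n in("scene","top"): snap(n,"20")
crop("scene","20",250,170,330,250,"pics/y1.png",7)
crop("top","20",335,220,415,310,"pics/y2.png",6.5)
E
```

```text
tcp [ 0.3755 -0.2338  0.3489] yaw -5.36 tilt -0.33 roll 1.79
q [ 1.65  0.15 -1.32  1.78  0.18  1.33  0.19] F [-0.  -0.4 -0.2] w 9.117303589675814e-05
u -171.0 v -123.5 z 0.3489 [-0.  -0.4 -0.2]
```

View pics/y1.png

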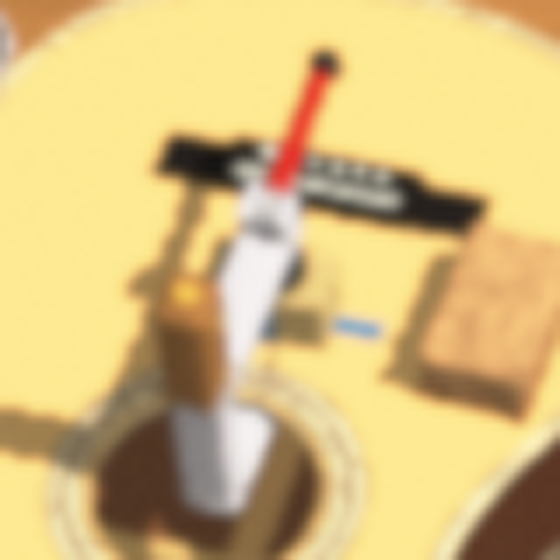

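View pics/y2.png

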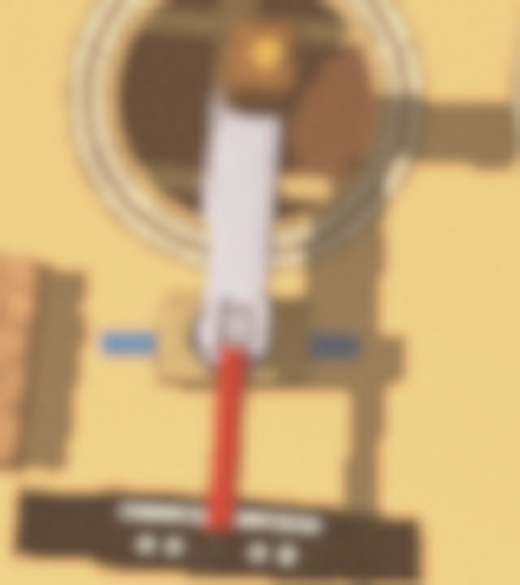

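```bash
python3 - <<'E'
from h import *
def tri(a,b):
    a=(np.array(a)+.5)/6.5-.5+[335,220]; b=(np.array(b)+.5)/7-.5+[250,170]
    o1,d1=ray("top",[a]);o2,d2=ray("scene",[b]); d1=d1[0];d2=d2[0]
    t=np.linalg.lstsq(np.c_[d1,-d2],o2-o1,rcond=None)[0]; X1=o1+t[0]*d1;X2=o2+t[1]*d2; X=(X1+X2)/2
    y=np.radians(YAW); d=(X[:2]-HOLE)*1000; print(X.round(4),"gap",np.linalg.norm(X1-X2).round(4),"u,v",d@[np.cos(y),np.sin(y)],d@[-np.sin(y),np.cos(y)])
tri((266,52),(186,292))
tri((217,530),(323,63))
tri((234,310),(270,205))
f=lambda n,w,o,s:((proj(n,w)-o)*s).round(0)
# predicted ideal clamp points
for nm,(x,v,z) in {"gripend":(0,0,152),"leverend":(-170,0,100),"jaw end top":(-103,0,88),"heel back":(7,0,14),"barback z60":(7,0,60),"padL":(-90,15,55),"pad ctr":(-90,0,55)}.items():
    w=[T(-4.5+x,.1025+z/1000,v)]; print(nm,w[0].round(3),"top",f("top",w,[335,220],6.5),"scene",f("scene",w,[250,170],7))
crop("top","20",350,255,400,300,"pics/z2.png",14)
E
```

```text
[ 0.5526 -0.1269  0.2572] gap 0.0007 u,v -5.464809932271889 0.47337898007428736
[ 0.3899 -0.1066  0.2115] gap 0.0002 u,v -169.38495003894505 4.47450596747277
[ 0.4678 -0.1148  0.2092] gap 0.0014 u,v -91.07450796264477 4.094517564001734
gripend [ 0.554 -0.127  0.254] top [[265.  48.]] scene [[183. 295.]]
leverend [ 0.384 -0.111  0.202] top [[225. 544.]] scene [[315.  63.]]
jaw end top [ 0.451 -0.117  0.19 ] top [[234. 359.]] scene [[271. 198.]]
heel back [ 0.56  -0.128  0.116] top [[240.  92.]] scene [[205. 503.]]
barback z60 [ 0.56  -0.128  0.162] top [[248.  72.]] scene [[196. 441.]]
padL [ 0.465 -0.104  0.158] top [[190. 329.]] scene [[300. 276.]]
pad ctr [ 0.464 -0.119  0.158] top [[231. 332.]] scene [[267. 269.]]
```

View pics/z2.png

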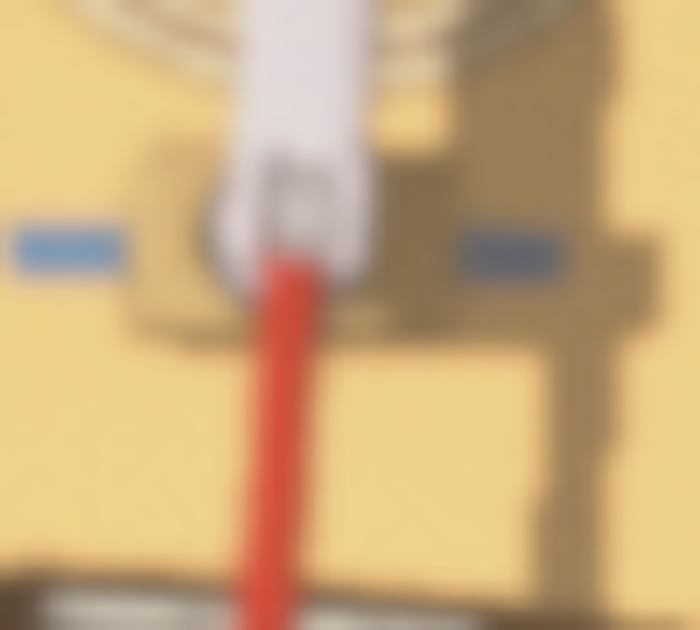

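```bash
python3 - <<'E'
from h import *
def tri(a,b):
    a=(np.array(a)+.5)/6.5-.5+[335,220]; b=(np.array(b)+.5)/7-.5+[250,170]
    o1,d1=ray("top",[a]);o2,d2=ray("scene",[b]); d1=d1[0];d2=d2[0]
    t=np.linalg.lstsq(np.c_[d1,-d2],o2-o1,rcond=None)[0]; X1=o1+t[0]*d1;X2=o2+t[1]*d2; print(((X1+X2)/2).round(4))
for y in (538,542,546): tri((217,y),(323,63))
crop("top","20",355,285,385,312,"pics/aa.png",20)
# ranges by depth
im,d=load("top","20"); P=cloud("top",d)
x=lambda c:(int(round(c[0]/6.5+335)),int(round(c[1]/6.5+220)))
for nm,c in {"bridge L":(60,520),"bridge R":(380,550),"guitar":(120,440),"caul":(180,320),"jaw near bar":(245,150),"jaw mid":(240,220),"jaw fore":(237,280),"lever1":(231,370),"lever2":(227,420),"lever3":(223,470),"lever4":(220,510),"knob":(217,540),"grip":(262,50)}.items():
    i=x(c); print(nm,i,np.nanmedian(P[i[1]-1:i[1]+2,i[0]-1:i[0]+2].reshape(-1,3),axis=0).round(4))
E
```

```text
[ 0.3873 -0.107   0.2084]
[ 0.386  -0.1072  0.2068]
[ 0.3846 -0.1074  0.2053]
bridge L (344, 300) [ 0.3977 -0.0533  0.1295]
bridge R (393, 305) [ 0.3827 -0.1723  0.126 ]
guitar (353, 288) [ 0.4268 -0.0762  0.1261]
caul (363, 269) [ 0.4695 -0.1006  0.1578]
jaw near bar (373, 243) [ 0.5271 -0.1247  0.1889]
jaw mid (372, 254) [ 0.501  -0.1212  0.1913]
jaw fore (371, 263) [ 0.4799 -0.1179  0.1903]
lever1 (371, 277) [ 0.4457 -0.116   0.2038]
lever2 (370, 285) [ 0.4274 -0.1129  0.2037]
lever3 (369, 292) [ 0.4111 -0.11    0.2049]
lever4 (369, 298) [ 0.3974 -0.1097  0.206 ]
knob (368, 303) [ 0.3858 -0.1062  0.2102]
grip (375, 228) [ 0.5521 -0.1258  0.2552]
```

View pics/aa.png

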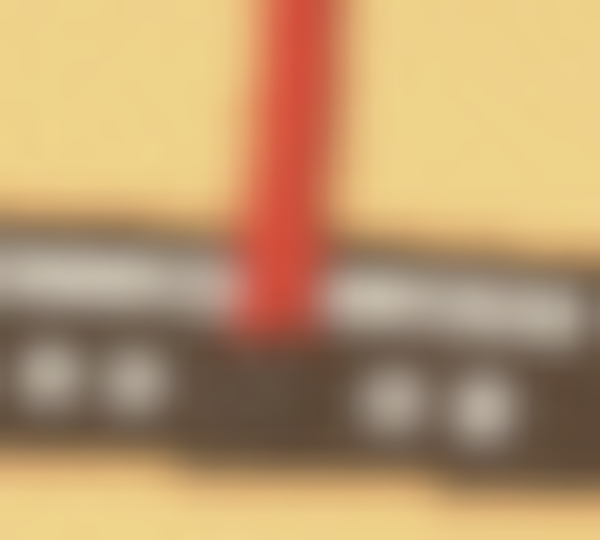

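The depth readings agree with a closed clamp. The lever slopes about 3° above level, the jaw top is level at z 0.190 (expected 0.1905), and the grip end is at 0.255 (expected 0.2545). The pad sits within about 3 mm of the caul's middle, and the robot is clear of everything.

```bash
python3 - <<'E'
from h import *
print(r.close_job()); print(r.state()['clock'])
E
```

```text
the job is handed in; nothing more can be done
None
the job is handed in; nothing more can be done
```

The clamp is on the guitar with its lever pressed down, and I handed the job in with the clock at about 32.6 s. No verdict was reported. I took the clamp off the rack by its grip and fed its lower jaw through the soundhole tilted. Then I levelled it, slid it over caul and patch with the lever up, let it go, and pressed the lever down with shut fingers.

**Last checks, from the camera after the arm had backed away:**
- **Lever:** it slopes about 3° above level, which matches right down.
- **Level:** the jaw top reads z 0.189 to 0.191 (expected 0.1905) and the grip end 0.255 (expected 0.2545), so the clamp is level within about 0.03 rad.
- **Pad:** it sits about 2–3 mm from the caul's middle.
- **Other things:** nothing in the parts I looked at appeared shifted, but I did not measure the bystanders.

**What went wrong or disagreed:**
- **First grasp:** joint 7 reached its limit, so I backed out and took the grip a quarter turn round.
- **Lever presses:** the first two came down beyond the lever's end and touched nothing.
- **Final press:** the reading rose to 39.5 N at the fingers when the lever met its stop.
- **Lever end height:** my first two-view estimate was about 9 mm too high, because the dark knob was hard to see against the bridge. Correcting the pixel brought it to 0.205–0.208 (expected 0.203), though a raw depth reading at the knob still gave 0.210. I relied on the slope along the lever instead.
- **Grip force:** I could not measure the pad's force on the caul, nor see the shoe under the top.

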